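# Clamp a name plaque in the lettering jig

## Task

Get the wooden name plaque ready for lettering: draw it out of the blue sleeve, lay it flat on the green blotter and let go, then take it again and set it on the bed of the jig, gilded end first and squared up against the brass stop. The jig's hold-down clamp may have been left open or shut, so find out and open it if need be; it must stand open while the plaque goes in, and at the end it must be shut on the plaque. Do not shift or tip the two ink pots.

Things in the scene. Friction and masses are not known exactly. Their poses are not given: they have to be found in the camera images.
- plaque: loose blank name plaque, pale wood with a white face and a gilded (brass) band across one end; 130 long (own x) x 56 wide (own y) x 12 thick (own z, up), about 90 g. Origin: centre of its underside; own +x points to the gilded end. It starts lying in the sleeve with about 42 to 58 mm of the gilded end sticking out of the mouth, 12 mm above the table.
- gilt_end (a point): point at the middle of the plaque's gilded end face, at the level of its underside (65 mm from the plaque's origin along its x)
- sleeve: fixed blue sleeve box, 90 long (own x) x 72 wide x 36 high, origin at the centre of its underside; the only opening is the mouth at its +x end, where the plaque sticks out; inside 62 wide, 20 high, floor 12 mm above the table. Draw the plaque straight out along the sleeve's +x (about 100 mm frees it).
- blotter: fixed green blotter, 200 (own x) x 150 (own y) x 3 mm thick, lying on the table; origin at the centre of its underside
- jig: fixed lettering jig: plywood board 220 (own x) x 110 (own y) x 12, origin at the centre of its underside. On it a level aluminium bed, x = -100 to +55 mm, 44 wide (the plaque overhangs both sides), top 35 mm above the table. The plaque goes in along own +x, its length along own x. Two steel cheeks carry the clamp (x = 53 to 87 mm, within 20 mm of the centre line, 68 high).
- stop_face (a point): brass stop, 50 wide, 14 high, 14 deep, screwed across the jig's bed somewhere between x = 22 and 38 mm of the jig. Point: middle of the lower edge of the face that looks to the jig's -x, at the level of the bed top (35 mm above the table); its axes are parallel to the jig's. It is rigid: a plaque pushed along the bed is felt to stop there.
- clamp (a joint): over-centre toggle clamp, rad: one-piece lever on a pivot across the jig at jig x = 68 mm, 56 mm above the table. 0 = shut on the empty bed, about 0.11 = shut on the plaque, 1.3 = open. Its heavy bar keeps it at either end: it falls to that side from upright (0.65 to 0.75) by itself. Opening swings the red bar towards the jig's +x and the hold-down arm up.
- clamp_bar (a point): centre of the clamp's red steel handle bar (0.3 kg): round, 24 thick, 86 long, across the jig, 105 mm from the pivot on a 10 mm rod. Shut it leans over the bed (jig x about 5 mm; on the plaque 14 mm), open the other way (x = 131 mm), some 140 mm above the table; 161 when upright. A level push of 3 to 5 N along the jig's +x opens, -x shuts; room for a finger from above on either side.
- clamp_foot (a point): lowest point of the rubber foot (16 mm across) under the clamp's steel hold-down arm, 65 mm from the pivot; shut it presses on the plaque 19 to 35 mm from the gilded end, with about 3 N. Open, the arm stands nearly upright just beyond the stop, up to 130 mm high: a gripper holding the plaque's gilded end would hit it there.
- ink_black: bystander: black ink pot, 42 diameter x 50 high, origin at the centre of its underside; not to be moved
- ink_red: bystander: red ink pot, 42 diameter x 50 high, origin at the centre of its underside; not to be moved
Not all that is in view belongs to the job. Leave any pink look-alike of the jig alone.

How it is judged:
On the way, in this order (a step that is already met when the one before it is completed fails the run):
1. the plaque lies flat on the blotter, its middle over the blotter, let go (x of plaque in the frame of blotter between -0.1 and 0.1 m and y of plaque in the frame of blotter between -0.075 and 0.075 m and z of plaque in the frame of blotter below 0.007 m and angle between plaque's own z axis and vertical below 0.06 rad and contact force between the fingers and plaque below 0.1 N), for 0.2 s.
2. the plaque rests on the jig's bed, gilded end against the stop, with the clamp open (x of gilt_end in the frame of stop_face between -0.004 and 0.003 m and y of gilt_end in the frame of stop_face between -0.008 and 0.008 m and z of gilt_end in the frame of stop_face between -0.003 and 0.003 m and angle between the x axis of plaque and the x axis of jig, either way round below 0.1 rad and angle between plaque's own z axis and vertical below 0.06 rad and value of joint clamp above 1 rad), for 0.2 s.
At the end, for the whole second after the job is handed in: The plaque lies flat on the jig's bed, its gilded end within 4 mm of the brass stop and within 8 mm of its middle, its long axis within 0.1 rad of the jig's, and the clamp is shut on it (joint between 0.05 and 0.2 rad, foot pressing with more than 1.5 N); all at rest and released (x of gilt_end in the frame of stop_face between -0.004 and 0.003 m and y of gilt_end in the frame of stop_face between -0.008 and 0.008 m and z of gilt_end in the frame of stop_face between -0.003 and 0.003 m and angle between the x axis of plaque and the x axis of jig, either way round below 0.1 rad and angle between plaque's own z axis and vertical below 0.06 rad and value of joint clamp between 0.05 and 0.2 rad and contact force between clamp and plaque above 1.5 N and linear speed of plaque below 0.01 m/s and contact force between the fingers and plaque below 0.1 N); the robot touches nothing.
It fails at once if an ink pot is moved more than 20 mm or tipped (distance of any of ink_black, ink_red from where it was at the start of the episode above 0.02 m or angle between any of ink_black, ink_red's own z axis and vertical above 0.4 rad).
It also fails if it takes over 70 s, if anything falls off the work surface, if the arm or the gripper's body presses on something with over 40 N, if the wrist force passes 120 N, or if a joint passes its speed limit or range.

## Robot

A 6-joint arm with a two-finger parallel gripper is mounted at the origin on the work surface. World frame = base frame: x ahead of the robot, y to its left, z up, the work surface at z = 0. Lengths are in m, angles in rad, forces in N, time in s.
With the tool pointing down it reaches from about 0.35 to 0.775 m from the base axis. Payload 5.5 kg.
Tool frame: the origin (TCP) lies on the mounting face of the last link; the fingertips stand 173 mm ahead of it and the grasp point (between the pads) lies 155 mm ahead of it; z points along the fingers, y is the direction in which the jaws open and shut (so a half turn about z gives the same grasp; the last joint's range is limited). The gripper opens to 85 mm and grips with 20 to 120 N. Pads are 22 mm wide; open, the fingers measure 114 mm over their backs; the gripper's body (76 mm by 85 mm) begins 54 mm behind the grasp point. The pads swing forward as they close: fully open they stand 13 mm farther back than shut.
Start: joints at [-1.278, 0.313, 0.046, 1.304, 0, 1.431], TCP at [0.241, -0.522, 0.405] pointing down, gripper open.
Joint ranges: [-2.76, 2.76], [-0.86, 1.69], [-1.03, 1.26], [-2.2, 2.34], [-1.47, 1.5], [-3.14, 3.14]. Speed limits (rad/s): [2.57, 2.57, 3.14, 3.14, 3.14, 3.14].

## Interface

Orientations are given as a unit quaternion [w, x, y, z].
In Python, from workcell import get_state, eyes, env gives the robot as it stands. The module is installed in compiled form; this text tells all that it offers.
- The arm moves only by the tool carry_out, never from a script. Its argument "motion" is a list of rows, each an object of numbers: "jaw": the opening, from -1 (shut) to 1 (fully open); "tx", "ty", "tz": the shift along the tool's x, y, z in cm; "wx", "wy", "wz": the turn, a rotation vector about the tool's x, y, z in degrees. In form: [{"jaw": .., "tx": .., "ty": .., "tz": .., "wx": .., "wy": .., "wz": ..}, ...]. A call has 1 to 20 rows; each row shifts and turns the commanded pose from where the row before left it, along the tool's axes as they then stand; what a row does not reach is not made up. A row lasts 1/8 s, in which the tool goes at most 62.5 mm and 10.7 degrees, less where a joint would pass 70% of its speed; a pose out of reach is approached as far as the arm can. A call with a gripper value outside its range is refused whole. The fingers move at their own pace and stop on an object; "force" is the grip in N (left out, the last holds). Time passes only in rows, so rows that do not move let the fingers close. It gives the time, the measured TCP pose, the force and the opening at its end, in the units of the state.
- get_state(): the state, without advancing time (a new reading comes with each control period).
- eyes.read_camera(name): name is "side" or "top"; returns the picture (480x640x3 uint8, blue, green, red); there is no depth.
- eyes.calibration(name): a dict with "K" (3x3 intrinsics, pixels), "camera_from_world" (4x4, takes a point from world to camera coordinates). Camera axes: x right, y up, looking along -z (the intrinsics and any distortion apply to the point x, -y, -z); pixel columns grow to the right and rows downward; lengths in m; the calibration is good to about 2 mm. A picture is of the moment at which its call begins. calibration takes no time and is no camera call.
- env.hand_in(): hands the job in, once; it reports no verdict.
The state is a dict: "clock": time; "joint_pos": joint angles; "qvel": joint speeds; "tau": joint torques, N m; "tcp_pos": TCP position; "orientation": TCP orientation; "wrist_force": force on the tool from outside, world axes, zero at the start; "ft_torque": the same for the moment, N m; "finger_gap": finger opening in m.
Only numpy, scipy, OpenCV 4.12 (cv2) and the standard library are available. Lean on these libraries where they do the work, as an engineer would, in place of code of your own. Each camera call takes 0.05 s, during which the arm holds its last target.

## Working session

There is one attempt and no reset: what is moved stays moved. The work goes in short steps, Python scripts to look and compute and a tool call to move; the robot and the scene stay as the last step left them, time stands still between calls to the robot, and variables do not carry over. Pictures are saved under pics/ and viewed, and the job is handed in when it is done.

Besides the shell and the picture viewer there is one more tool, called after "Request:" as name(argument=value, ...) on one line, values as JSON. carry_out: Moves the arm, as the interface text tells. Its arguments: {"type":"object","properties":{"motion":{"type":"array"},"force":{"type":"number"}},"required":["motion"]}

```bash
mkdir -p pics; ls; python3 - <<'E'
from workcell import get_state, eyes
import cv2,json
for n in("side","top"):
    im=eyes.read_camera(n); cv2.imwrite(f"pics/{n}0.png",im)
    c=eyes.calibration(n); print(n,c)
print(get_state())
E
```

```text
pics
side {'K': array([[522.59079333,   0.        , 309.78641   ],
       [  0.        , 522.59079333, 233.38189575],
       [  0.        ,   0.        ,   1.        ]]), 'camera_from_world': array([[-0.97726815, -0.21156051,  0.01375206,  0.45245458],
       [ 0.13424728, -0.567319  ,  0.81248189, -0.21225452],
       [-0.16408728,  0.79585885,  0.58282421, -1.17489045],
       [ 0.        ,  0.        ,  0.        ,  1.        ]])}
top {'K': array([[479.8496196 ,   0.        , 317.77999721],
       [  0.        , 479.8496196 , 240.8883287 ],
       [  0.        ,   0.        ,   1.        ]]), 'camera_from_world': array([[-0.01458265, -0.99962515,  0.0231713 , -0.10348668],
       [ 0.99706182, -0.01279459,  0.07552501, -0.5010664 ],
       [-0.07520023,  0.02420457,  0.99687465, -1.30953057],
       [ 0.        ,  0.        ,  0.        ,  1.        ]])}
{'clock': 0.1, 'joint_pos': array([-1.27757671e+00,  3.13967416e-01,  4.50575070e-02,  1.30365406e+00,
        8.49169933e-06,  1.43117880e+00]), 'qvel': array([-0.00011085,  0.00021519,  0.00178139, -0.00098683,  0.00059864,
       -0.00053586]), 'tau': array([ 2.15645348e-03, -4.81726170e+01,  2.99243045e+01,  1.27946329e-02,
       -1.66577011e-04, -1.12616101e-05]), 'tcp_pos': array([ 0.24110957, -0.52179505,  0.40385951]), 'orientation': array([-8.81540820e-04,  9.76672382e-01,  2.14733037e-01, -6.35782877e-05]), 'wrist_force': array([0.26208233, 0.64032644, 0.16741452]), 'ft_torque': array([ 0.06338998, -0.01880292, -0.00648336]), 'finger_gap': 0.0854599975079899}
```

View pics/side0.png

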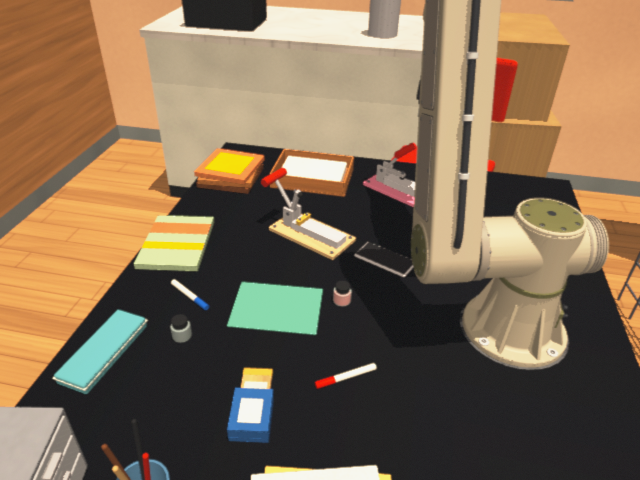

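View pics/top0.png

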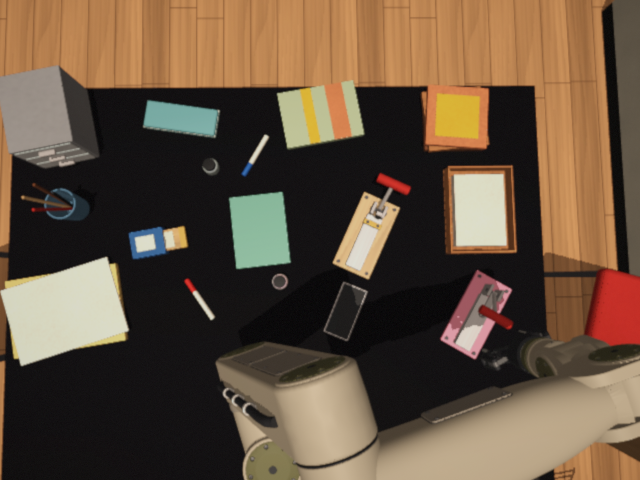

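The top view shows the plaque in the sleeve at (175,238) and the real jig at about (366,235). Its bar is at (394,184), beyond the +x end, so the clamp looks open. The pots are at (210,166) and (279,282). Next I measure with masks.

```bash
cat > h.py <<'E'
import numpy as np, cv2
from workcell import get_state, eyes
from scipy.spatial.transform import Rotation as R
C={n:eyes.calibration(n) for n in("side","top")}
def ray(n,px):
    c=C[n];K=c["K"];T=c["camera_from_world"]
    d=np.array([(px[0]-K[0,2])/K[0,0],(px[1]-K[1,2])/K[1,1],1.]); d=d*[1,-1,-1]
    Rm=T[:3,:3]; return -Rm.T@T[:3,3], Rm.T@d
def onz(n,px,z):
    o,d=ray(n,px); return o+d*(z-o[2])/d[2]
def proj(n,p):
    c=C[n];q=c["camera_from_world"]@np.append(p,1);K=c["K"];return np.array([K[0,0]*q[0]/-q[2]+K[0,2],K[1,1]*-q[1]/-q[2]+K[1,2]])
def tri(p1,p2):
    (o1,d1),(o2,d2)=ray("side",p1),ray("top",p2)
    t=np.linalg.lstsq(np.c_[d1,-d2],o2-o1,rcond=None)[0]
    a,b=o1+d1*t[0],o2+d2*t[1]; return (a+b)/2,np.linalg.norm(a-b)
E
python3 - <<'E'
import cv2
s=cv2.imread("pics/side0.png");t=cv2.imread("pics/top0.png")
def crop(im,x0,y0,w,h,k,f): cv2.imwrite(f,cv2.resize(im[y0:y0+h,x0:x0+w],None,fx=k,fy=k,interpolation=cv2.INTER_CUBIC))
crop(t,115,160,160,120,5,"pics/t_sl.png")
crop(t,320,165,110,120,5,"pics/t_jig.png")
crop(s,250,155,120,110,5,"pics/s_jig.png")
crop(s,210,350,90,100,5,"pics/s_sl.png")
E
```

```text
(no output)
```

View pics/t_sl.png

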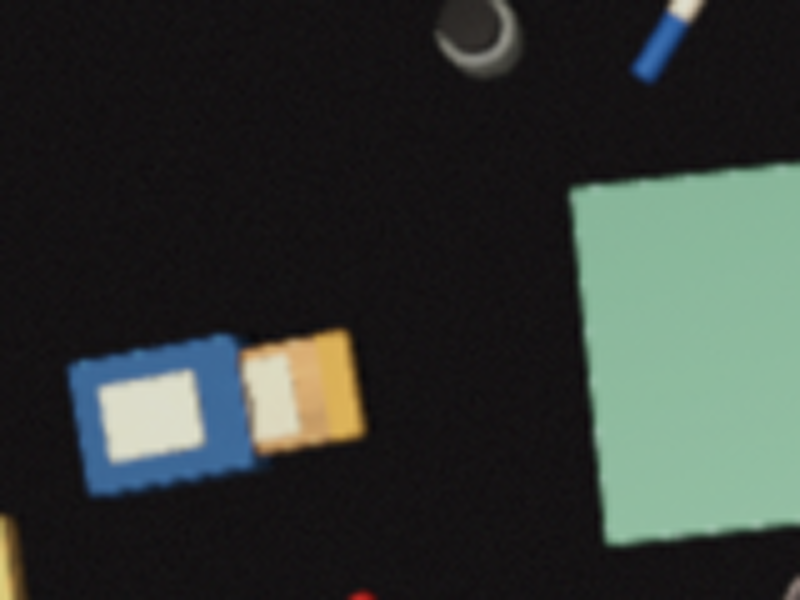

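View pics/t_jig.png

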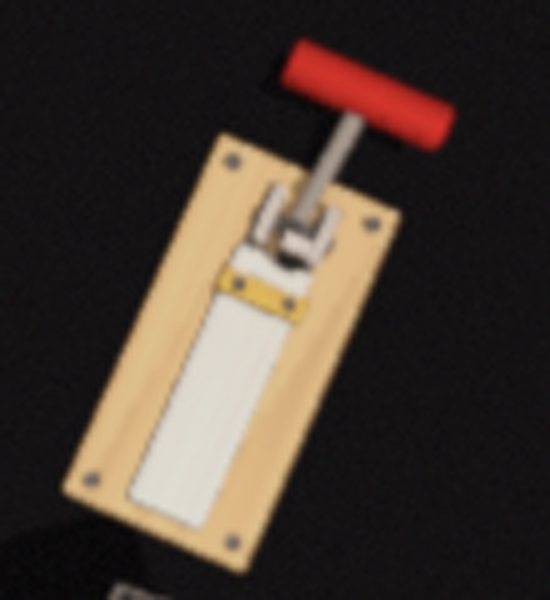

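View pics/s_jig.png

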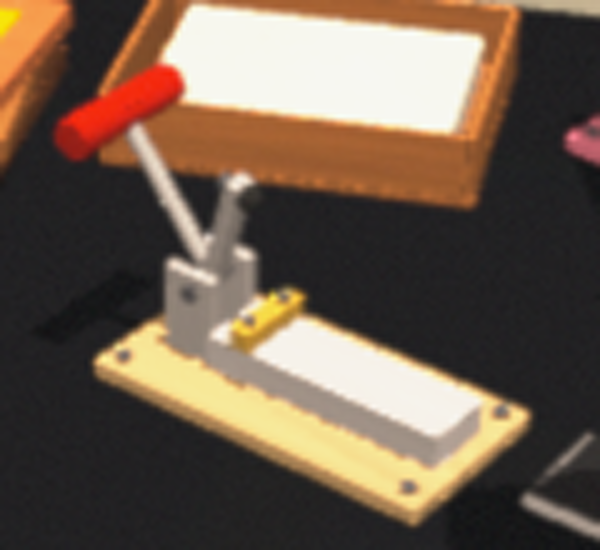

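View pics/s_sl.png

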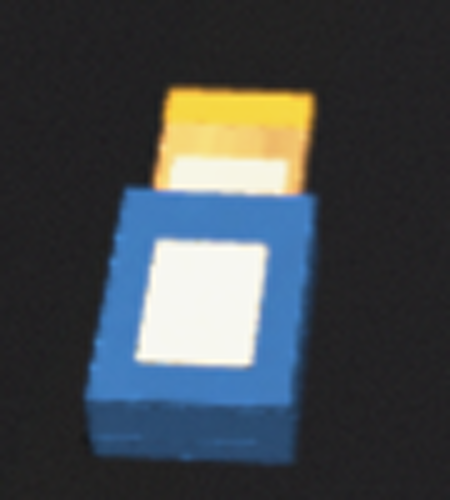

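The clamp is open: the bar is past the board's far end, the arm is upright and the stop is clear. Now the poses.

```bash
python3 - <<'E'
from h import *
t=cv2.imread("pics/top0.png");hsv=cv2.cvtColor(t,cv2.COLOR_BGR2HSV)
def mask(lo,hi,x0,y0,x1,y1,close=0):
    m=cv2.inRange(hsv,np.array(lo),np.array(hi));k=np.zeros_like(m);k[y0:y1,x0:x1]=m[y0:y1,x0:x1]
    if close:k=cv2.morphologyEx(k,cv2.MORPH_CLOSE,np.ones((close,close)))
    c=max(cv2.findContours(k,cv2.RETR_EXTERNAL,cv2.CHAIN_APPROX_NONE)[0],key=cv2.contourArea)[:,0,:].astype(float);return c
def rect(c,z):
    w=np.array([onz("top",p,z)[:2] for p in c]);(cx,cy),(a,b),th=cv2.minAreaRect((w*1000).astype(np.float32))
    if a<b:a,b,th=b,a,th+90
    print(np.round([cx,cy,a,b,th],1));return cx,cy,a,b,th
print("sleeve");rect(mask([95,100,60],[125,255,255],120,215,170,265,9),.036)
print("plaque");rect(mask([5,60,120],[30,255,255],164,220,192,256),.024)
c=mask([22,120,150],[30,255,255],164,220,192,256);print("gilt");rect(c,.024)
print("blotter");rect(mask([60,40,60],[90,255,255],225,185,300,275),.003)
print("board");rect(mask([8,30,70],[30,255,255],325,185,405,282,25),.012)
print("brass");rect(mask([20,130,120],[32,255,255],355,210,390,235),.049)
print("bar");rect(mask([0,150,60],[8,255,255],370,165,415,200),.14)
print("white bed");
m=mask([0,0,120],[179,45,255],340,215,385,275);rect(m,.035)
for n,p,z in(("red pot",(279,282),.05),("blk",(210,166),.05)):print(n,onz("top",p,z))
E
```

```text
sleeve
[499.  353.7  92.8  76.7 100.1]
plaque
[512.7 281.3  59.1  58.4   9.4]Traceback (most recent call last):
  File "<stdin>", line 13, in <module>
  File "<stdin>", line 6, in mask
ValueError: max() iterable argument is empty
```

```bash
cat > m.py <<'E'
from h import *
def mask(im,lo,hi,x0,y0,x1,y1,close=0):
    hsv=cv2.cvtColor(im,cv2.COLOR_BGR2HSV)
    m=cv2.inRange(hsv,np.array(lo),np.array(hi));k=np.zeros_like(m);k[y0:y1,x0:x1]=m[y0:y1,x0:x1]
    if close:k=cv2.morphologyEx(k,cv2.MORPH_CLOSE,np.ones((close,close)))
    c=max(cv2.findContours(k,cv2.RETR_EXTERNAL,cv2.CHAIN_APPROX_NONE)[0],key=cv2.contourArea)[:,0,:].astype(float);return c
def rect(c,z,n="top"):
    w=np.array([onz(n,p,z)[:2] for p in c]);(cx,cy),(a,b),th=cv2.minAreaRect((w*1000).astype(np.float32))
    if a<b:a,b,th=b,a,th+90
    print(np.round([cx,cy,a,b,th],1));return cx,cy,a,b,th
E
python3 - <<'E'
from m import *
t=cv2.imread("pics/top0.png");hsv=cv2.cvtColor(t,cv2.COLOR_BGR2HSV)
print([hsv[p[1],p[0]].tolist() for p in((183,237),(178,238),(370,223),(372,250),(350,255),(360,245))])
print("gilt");rect(mask(t,[17,110,150],[32,255,255],164,220,192,256),.024)
print("blotter");rect(mask(t,[60,40,60],[90,255,255],225,185,300,275),.003)
print("board");rect(mask(t,[8,30,70],[30,255,255],325,185,405,282,25),.012)
print("brass");rect(mask(t,[18,130,120],[32,255,255],355,210,390,235),.049)
print("bar");rect(mask(t,[0,150,60],[8,255,255],370,165,415,200),.14)
print("white bed");rect(mask(t,[0,0,120],[179,45,255],340,220,385,275),.035)
for n,p,z in(("red pot",(279,282),.05),("blk",(210,166),.05)):print(n,onz("top",p,z))
E
```

```text
[[20, 151, 219], [17, 122, 214], [21, 148, 220], [17, 102, 217], [19, 21, 210], [24, 16, 221]]
gilt
[512.8 279.2  56.9  52.2   9.7]
blotter
[534.3  53.2 206.3 155.    5.7]
board
[ 532.2 -253.5  261.7  115.   155. ]
brass
[ 542.6 -257.1   49.1   10.2   67.4]
bar
[ 634.4 -302.4   90.3   27.7   64.6]
white bed
[ 480.7 -229.5  124.3   43.9  155. ]
red pot [ 0.38794863 -0.00381757  0.05      ]
blk [0.7058781  0.18132421 0.05      ]
```

```bash
python3 - <<'E'
from m import *
for n in C: print(n,ray(n,(0,0))[0])
f=lambda X,Y,x0,y0,k=5:((X+.5)/k-.5+x0,(Y+.5)/k-.5+y0)
J=lambda X,Y,z:onz("top",f(X,Y,320,165),z)[:2]*1000
b=[J(*p,12) if 0 else J(p[0],p[1],.012) for p in((222,134),(401,212),(245,573),(65,489))]
print("board c",np.mean(b,0)); mid=lambda a,b:(a+b)/2
d=mid(b[0],b[1])-mid(b[2],b[3]);print("len",np.linalg.norm(d),"ang",np.degrees(np.arctan2(d[1],d[0])))
d2=mid(b[0],b[3])-mid(b[1],b[2]);print("wid",np.linalg.norm(d2),"ang",np.degrees(np.arctan2(d2[1],d2[0]))-90)
c=np.mean(b,0);a=np.radians(-25);u=np.array([np.cos(a),np.sin(a)]);v=np.array([-u[1],u[0]])
for nm,p in(("bed-l",(130,497,.035)),("bed-r",(203,526,.035)),("stop l",(217,290,.035)),("stop r",(298,322,.035)),("stop top l",(217,290,.049)),("stopback l",(228,267,.049)),("stopback r",(310,300,.049))):
    w=J(*p)-c;print(nm,w@u,w@v)
# side view
S=lambda X,Y,z:onz("side",f(X,Y,250,155),z)[:2]*1000
bs=[S(X,Y,.012) for X,Y in((95,362),(415,520),(530,413))];print("side board",bs, np.linalg.norm(bs[1]-bs[0]),np.linalg.norm(bs[2]-bs[1]));cs=(bs[0]+bs[2])/2;print("c",cs)
d=bs[0]-bs[1];print(np.degrees(np.arctan2(d[1],d[0])))
for nm,p in(("stop face top",(247,348,.049)),("stop top r",(306,299,.049)),("bed corner",(435,434,.035)),("bed cr2",(482,404,.035)),("stop lower edge", (252,352,.035))):
    w=S(*p)-cs;print(nm,w@u,w@v)
E
```

```text
side [0.27787947 0.91035246 0.85098537]
top [ 0.39960807 -0.0781622   1.34567879]
board c [ 515.64434469 -246.66986553]
len 220.16859856651618 ang -24.77286520035494
wid 110.08032719712031 ang -25.116447679282047
bed-l -99.86823226125854 21.334713027002678
bed-r -97.9642453107586 -21.541621266201762
stop l 23.955466184939585 23.736375546380945
stop r 26.145228197018472 -24.151522150867823
stop top l 21.815595980807977 24.59030053224173
stopback l 35.83943053410611 24.192189479853234
stopback r 37.72720104785655 -23.94174454898595
side board [array([ 632.69874906, -238.69597501]), array([ 433.06731111, -139.63388712]), array([ 388.44814135, -246.64084425])] 222.85871818521434 115.93687586092302
c [ 510.57344521 -242.66840963]
-26.391751615035925
stop face top 17.81867246021803 33.75217524879124
stop top r 21.699604600010723 -24.12626799649155
bed corner -96.18573529512679 18.992397029883236
bed cr2 -100.5223890953178 -18.690045813414276
stop lower edge 25.788649638014586 19.145599753359775
```

```bash
cat >> h.py <<'E'
def goto(p,yaw=None,zt=None):
    "print turn (wz deg) and shift in tool axes after that turn; p TCP target m, yaw of tool x deg"
    s=get_state();q=s["orientation"];r=R.from_quat([q[1],q[2],q[3],q[0]]);M=r.as_matrix()
    cy=np.degrees(np.arctan2(M[1,0],M[0,0]));print("tcp",s["tcp_pos"].round(4),"yaw",round(cy,2),"tilt",np.degrees(np.arccos(-M[2,2])).round(2),"gap",round(s["finger_gap"],4),"F",s["wrist_force"].round(2),"t",round(s["clock"],2))
    w=0 if yaw is None else -((yaw-cy+180)%360-180)
    M2=M@R.from_rotvec([0,0,np.radians(w)]).as_matrix()
    print("wz",round(w,2),"shift cm",(M2.T@(np.array(p)-s["tcp_pos"])*100).round(2))
E
python3 - <<'E'
from m import *
f=lambda X,Y,x0,y0,k=5:((X+.5)/k-.5+x0,(Y+.5)/k-.5+y0)
P=lambda X,Y,z:onz("top",f(X,Y,115,160),z)[:2]*1000
g=[P(349,329,.024),P(367,437,.024)];m=[P(238,335,.036),P(258,466,.036)];bk=[P(67,363,.036),P(90,497,.036)]
G=np.mean(g,0);Mm=np.mean(m,0);B=np.mean(bk,0)
print("gilt",g,G,np.linalg.norm(g[0]-g[1]));print("mouth",Mm,"back",B,np.linalg.norm(Mm-B));d=Mm-B;print(np.degrees(np.arctan2(d[1],d[0])))
d=G-B;print(np.degrees(np.arctan2(d[1],d[0])),"out",np.linalg.norm(G-Mm))
s=lambda X,Y,z:onz("side",f(X,Y,210,350),z)[:2]*1000
print("side gilt",s(167,88,.024),s(316,93,.024))
a=np.radians(-80);u=np.array([np.cos(a),np.sin(a)])
t=G-18*u;print("grasp",t)
goto([t[0]/1000,t[1]/1000,.26],100)
E
```

```text
gilt [array([546.76189125, 256.24669181]), array([487.06817   , 246.05896668])] [516.91503062 251.15282924] 60.5568336340546
mouth [507.07205642 307.5413445 ] back [492.19156587 398.64274177] 92.3086864019245
-80.72323689530191
-80.48408476515611 out 57.2411459820308
side gilt [543.51908511 259.77645868] [484.90715137 248.96523107]
grasp [513.78936342 268.8793688 ]
tcp [ 0.2411 -0.5218  0.4039] yaw 24.8 tilt 0.1 gap 0.0855 F [0.26 0.64 0.17] t 0.1
wz -75.2 shift cm [73.11 40.59 14.51]
```

Request:
carry_out(motion=[{"jaw": 1,"wz": -9.35},{"jaw": 1,"wz": -9.35},{"jaw": 1,"wz": -9.35},{"jaw": 1,"wz": -9.35},{"jaw": 1,"wz": -9.35},{"jaw": 1,"wz": -9.35},{"jaw": 1,"wz": -9.35},{"jaw": 1,"wz": -9.35},{"jaw": 1,"tx": 4.6,"ty": 2.5},{"jaw": 1,"tx": 4.6,"ty": 2.5},{"jaw": 1,"tx": 4.6,"ty": 2.5},{"jaw": 1,"tx": 4.6,"ty": 2.5},{"jaw": 1,"tx": 4.6,"ty": 2.5},{"jaw": 1,"tx": 4.6,"ty": 2.5},{"jaw": 1,"tx": 4.6,"ty": 2.5},{"jaw": 1,"tx": 4.6,"ty": 2.5},{"jaw": 1,"tx": 4.6,"ty": 2.5},{"jaw": 1,"tx": 4.6,"ty": 2.5},{"jaw": 1,"tx": 4.6,"ty": 2.5},{"jaw": 1,"tx": 4.6,"ty": 2.5}])

```text
invalid input at $.motion[0]: expected keys jaw, tx, ty, tz, wx, wy, wz
```

```bash
python3 -c "
from h import *
goto([.5132,.272,.26],99.6)"
```

```text
tcp [ 0.2411 -0.5218  0.4039] yaw 24.8 tilt 0.1 gap 0.0855 F [0.26 0.64 0.17] t 0.1
wz -74.8 shift cm [73.7  40.07 14.51]
```

All keys are needed in every row.

Request:
carry_out(motion=[{"jaw": 1,"tx": 0,"ty": 0,"tz": 0,"wx": 0,"wy": 0,"wz": -9.35},{"jaw": 1,"tx": 0,"ty": 0,"tz": 0,"wx": 0,"wy": 0,"wz": -9.35},{"jaw": 1,"tx": 0,"ty": 0,"tz": 0,"wx": 0,"wy": 0,"wz": -9.35},{"jaw": 1,"tx": 0,"ty": 0,"tz": 0,"wx": 0,"wy": 0,"wz": -9.35},{"jaw": 1,"tx": 0,"ty": 0,"tz": 0,"wx": 0,"wy": 0,"wz": -9.35},{"jaw": 1,"tx": 0,"ty": 0,"tz": 0,"wx": 0,"wy": 0,"wz": -9.35},{"jaw": 1,"tx": 0,"ty": 0,"tz": 0,"wx": 0,"wy": 0,"wz": -9.35},{"jaw": 1,"tx": 0,"ty": 0,"tz": 0,"wx": 0,"wy": 0,"wz": -9.35},{"jaw": 1,"tx": 4.6,"ty": 2.5,"tz": 0,"wx": 0,"wy": 0,"wz": 0},{"jaw": 1,"tx": 4.6,"ty": 2.5,"tz": 0,"wx": 0,"wy": 0,"wz": 0},{"jaw": 1,"tx": 4.6,"ty": 2.5,"tz": 0,"wx": 0,"wy": 0,"wz": 0},{"jaw": 1,"tx": 4.6,"ty": 2.5,"tz": 0,"wx": 0,"wy": 0,"wz": 0},{"jaw": 1,"tx": 4.6,"ty": 2.5,"tz": 0,"wx": 0,"wy": 0,"wz": 0},{"jaw": 1,"tx": 4.6,"ty": 2.5,"tz": 0,"wx": 0,"wy": 0,"wz": 0},{"jaw": 1,"tx": 4.6,"ty": 2.5,"tz": 0,"wx": 0,"wy": 0,"wz": 0},{"jaw": 1,"tx": 4.6,"ty": 2.5,"tz": 0,"wx": 0,"wy": 0,"wz": 0},{"jaw": 1,"tx": 4.6,"ty": 2.5,"tz": 0,"wx": 0,"wy": 0,"wz": 0},{"jaw": 1,"tx": 4.6,"ty": 2.5,"tz": 0,"wx": 0,"wy": 0,"wz": 0},{"jaw": 1,"tx": 4.6,"ty": 2.5,"tz": 0,"wx": 0,"wy": 0,"wz": 0},{"jaw": 1,"tx": 4.6,"ty": 2.5,"tz": 0,"wx": 0,"wy": 0,"wz": 0}])

```text
clock: 2.6
tcp_pos: [0.4451, 0.0741, 0.4045]
orientation: [0.0, 0.645, 0.764, -0.0]
wrist_force: [0.7, 0.1, 0.1]
finger_gap: 0.0851
```

```bash
python3 -c "
from h import *
goto([.5132,.272,.26],99.6)"
```

```text
tcp [0.4451 0.0741 0.4045] yaw 99.61 tilt 0.02 gap 0.0851 F [0.65 0.13 0.1 ] t 2.6
wz 0.01 shift cm [18.38 10.02 14.44]
```

Request:
carry_out(motion=[{"jaw": 1,"tx": 4.6,"ty": 2.5,"tz": 2,"wx": 0,"wy": 0,"wz": 0},{"jaw": 1,"tx": 4.6,"ty": 2.5,"tz": 4,"wx": 0,"wy": 0,"wz": 0},{"jaw": 1,"tx": 4.6,"ty": 2.5,"tz": 4,"wx": 0,"wy": 0,"wz": 0},{"jaw": 1,"tx": 4.6,"ty": 2.5,"tz": 4,"wx": 0,"wy": 0,"wz": 0},{"jaw": 1,"tx": 0,"ty": 0,"tz": 0,"wx": 0,"wy": 0,"wz": 0},{"jaw": 1,"tx": 0,"ty": 0,"tz": 0,"wx": 0,"wy": 0,"wz": 0}])

```text
clock: 3.35
tcp_pos: [0.5099, 0.2626, 0.2704]
orientation: [-0.0, 0.645, 0.764, -0.001]
wrist_force: [-0.1, -0.9, 0.6]
finger_gap: 0.0854
```

```bash
python3 - <<'E'
from h import *
goto([.5132,.272,.183],99.6)
for n in C: cv2.imwrite(f"pics/{n}1.png",eyes.read_camera(n))
s=cv2.imread("pics/side1.png")[280:460,180:340];cv2.imwrite("pics/s1c.png",cv2.resize(s,None,fx=3.3,fy=3.3))
E
```

```text
tcp [0.5099 0.2626 0.2704] yaw 99.63 tilt 0.1 gap 0.0854 F [-0.11 -0.92  0.6 ] t 3.35
wz 0.03 shift cm [0.87 0.5  8.74]
```

View pics/s1c.png

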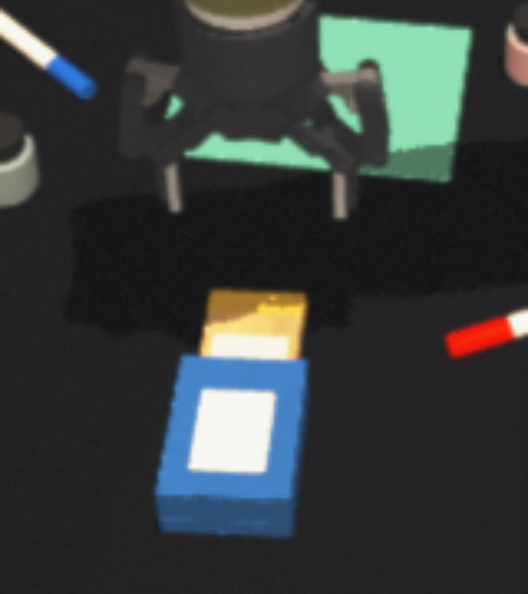

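The side view shows the open fingers, tips at about (233,344) and (284,346), straddling the plaque's line. I descend and close.

Request:
carry_out(motion=[{"jaw": 1,"tx": 0.9,"ty": 0.5,"tz": 0,"wx": 0,"wy": 0,"wz": 0},{"jaw": 1,"tx": 0,"ty": 0,"tz": 3,"wx": 0,"wy": 0,"wz": 0},{"jaw": 1,"tx": 0,"ty": 0,"tz": 3,"wx": 0,"wy": 0,"wz": 0},{"jaw": 1,"tx": 0,"ty": 0,"tz": 2.7,"wx": 0,"wy": 0,"wz": 0},{"jaw": 1,"tx": 0,"ty": 0,"tz": 0,"wx": 0,"wy": 0,"wz": 0},{"jaw": 1,"tx": 0,"ty": 0,"tz": 0,"wx": 0,"wy": 0,"wz": 0}])

```text
clock: 4.2
tcp_pos: [0.5144, 0.2725, 0.1853]
orientation: [0.001, 0.646, 0.764, 0.001]
wrist_force: [0.3, 0.4, -0.6]
finger_gap: 0.0855
```

```bash
python3 - <<'E'
from h import *
goto([.5132,.272,.183],99.6)
for p in((233,344.2),(283.6,346)):
  o,d=ray("side",p)
# tips predicted at previous pose
yv=np.array([np.cos(np.radians(9.6)),np.sin(np.radians(9.6)),0])
for z in(.097,.11,.12):
  for s in(-1,1): print(z,proj("side",np.array([.5099,.2626,z])+s*.045*yv))
im=eyes.read_camera("side");cv2.imwrite("pics/side2.png",im);cv2.imwrite("pics/s2c.png",cv2.resize(im[320:460,190:320],None,fx=4,fy=4))
E
```

```text
tcp [0.5144 0.2725 0.1853] yaw 99.57 tilt 0.12 gap 0.0855 F [ 0.26  0.43 -0.59] t 4.2
wz -0.03 shift cm [-0.03 -0.13  0.23]
0.097 [280.73692779 347.02857345]
0.097 [233.56617903 344.94369574]
0.11 [280.60821482 342.29485813]
0.11 [233.0756137 340.2065208]
0.12 [280.5078482  338.60364519]
0.12 [232.69309898 336.5127433 ]
```

View pics/s2c.png

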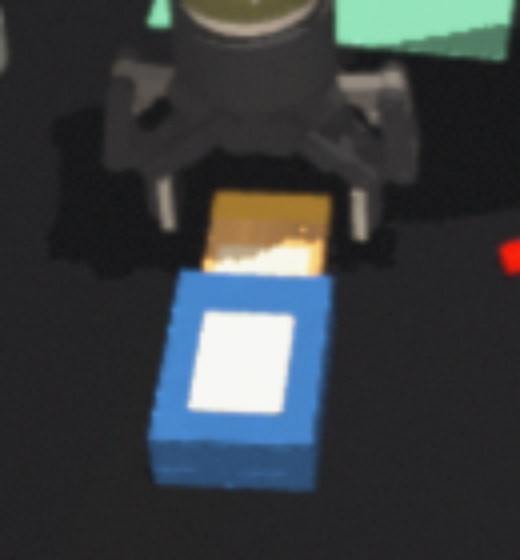

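Request:
carry_out(motion=[{"jaw": 1,"tx": 0,"ty": -0.1,"tz": 0.2,"wx": 0,"wy": 0,"wz": 0},{"jaw": -1,"tx": 0,"ty": 0,"tz": 0,"wx": 0,"wy": 0,"wz": 0},{"jaw": -1,"tx": 0,"ty": 0,"tz": 0,"wx": 0,"wy": 0,"wz": 0},{"jaw": -1,"tx": 0,"ty": 0,"tz": 0,"wx": 0,"wy": 0,"wz": 0},{"jaw": -1,"tx": 0,"ty": 0,"tz": 0,"wx": 0,"wy": 0,"wz": 0},{"jaw": -1,"tx": 0,"ty": 0,"tz": 0,"wx": 0,"wy": 0,"wz": 0},{"jaw": -1,"tx": 0,"ty": 0,"tz": 0,"wx": 0,"wy": 0,"wz": 0}], force=40)

```text
clock: 5.12
tcp_pos: [0.5128, 0.2723, 0.1821]
orientation: [0.0, 0.645, 0.764, 0.0]
wrist_force: [-0.9, -1.6, 5.7]
finger_gap: 0.0545
```

```bash
python3 - <<'E'
from h import *
a=np.radians(-80.4)
goto([.5132+.11*np.cos(a),.272+.11*np.sin(a),.186],99.6)
im=eyes.read_camera("side");cv2.imwrite("pics/side3.png",im);cv2.imwrite("pics/s3c.png",cv2.resize(im[320:460,190:320],None,fx=4,fy=4))
E
```

```text
tcp [0.5128 0.2723 0.1821] yaw 99.6 tilt 0.03 gap 0.0545 F [-0.9  -1.56  5.66] t 5.12
wz -0.0 shift cm [-11.03   0.03  -0.39]
```

View pics/s3c.png

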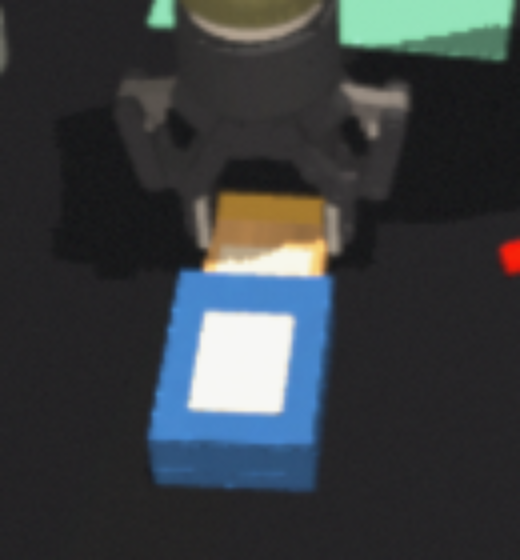

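The plaque is gripped, gap 54.5 mm. I lift it 2 mm and draw it straight out.

Request:
carry_out(motion=[{"jaw": -1,"tx": 0,"ty": 0,"tz": -0.2,"wx": 0,"wy": 0,"wz": 0},{"jaw": -1,"tx": -1,"ty": 0,"tz": 0,"wx": 0,"wy": 0,"wz": 0},{"jaw": -1,"tx": -2,"ty": 0,"tz": 0,"wx": 0,"wy": 0,"wz": 0},{"jaw": -1,"tx": -2,"ty": 0,"tz": 0,"wx": 0,"wy": 0,"wz": 0},{"jaw": -1,"tx": -2,"ty": 0,"tz": 0,"wx": 0,"wy": 0,"wz": 0},{"jaw": -1,"tx": -2,"ty": 0,"tz": 0,"wx": 0,"wy": 0,"wz": 0},{"jaw": -1,"tx": -2,"ty": 0,"tz": 0,"wx": 0,"wy": 0,"wz": 0},{"jaw": -1,"tx": 0,"ty": 0,"tz": 0,"wx": 0,"wy": 0,"wz": 0},{"jaw": -1,"tx": 0,"ty": 0,"tz": -2,"wx": 0,"wy": 0,"wz": 0},{"jaw": -1,"tx": 0,"ty": 0,"tz": -2,"wx": 0,"wy": 0,"wz": 0},{"jaw": -1,"tx": 0,"ty": 0,"tz": 0,"wx": 0,"wy": 0,"wz": 0},{"jaw": -1,"tx": 0,"ty": 0,"tz": 0,"wx": 0,"wy": 0,"wz": 0}])

```text
clock: 6.68
tcp_pos: [0.5307, 0.164, 0.2233]
orientation: [-0.0, 0.645, 0.764, -0.0]
wrist_force: [-0.3, 0.0, -1.4]
finger_gap: 0.0549
```

```bash
python3 - <<'E'
from h import *
goto([.5132,.15,.2],99.6)
for n in C: cv2.imwrite(f"pics/{n}4.png",eyes.read_camera(n))
im=cv2.imread("pics/side4.png");cv2.imwrite("pics/s4c.png",cv2.resize(im[240:440,150:370],None,fx=3,fy=3))
E
```

```text
tcp [0.5307 0.164  0.2233] yaw 99.62 tilt 0.03 gap 0.0549 F [-0.33  0.   -1.43] t 6.67
wz 0.02 shift cm [-1.09 -1.96  2.33]
```

View pics/s4c.png

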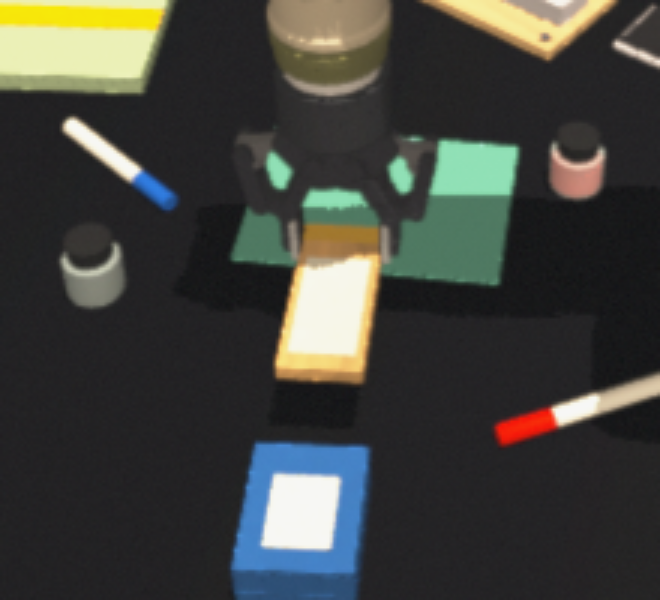

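View pics/top4.png

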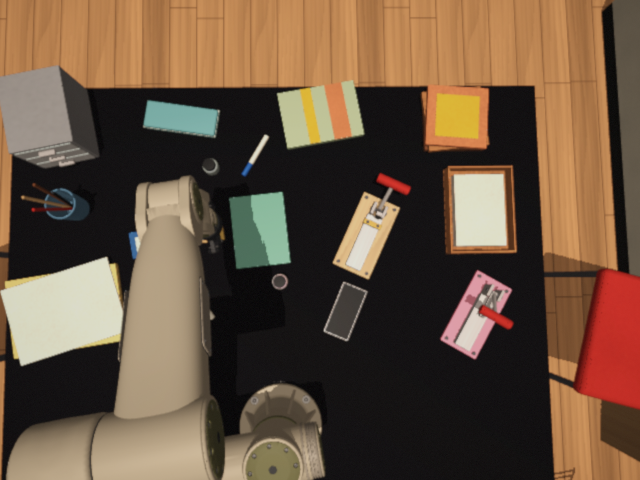

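The plaque is clear of the sleeve, held level by the gilded end. I turn it to the jig's heading and carry it to the blotter.

Request:
carry_out(motion=[{"jaw": -1,"tx": -1.8,"ty": -1.7,"tz": 0,"wx": 0,"wy": 0,"wz": 0},{"jaw": -1,"tx": -2,"ty": 0,"tz": 0,"wx": 0,"wy": 0,"wz": 0},{"jaw": -1,"tx": -3,"ty": 0,"tz": 0,"wx": 0,"wy": 0,"wz": 0},{"jaw": -1,"tx": -3,"ty": 1,"tz": 0,"wx": 0,"wy": 0,"wz": 0},{"jaw": -1,"tx": 0,"ty": 0,"tz": 0,"wx": 0,"wy": 0,"wz": -9.23},{"jaw": -1,"tx": 0,"ty": 0,"tz": 0,"wx": 0,"wy": 0,"wz": -9.23},{"jaw": -1,"tx": 0,"ty": 0,"tz": 0,"wx": 0,"wy": 0,"wz": -9.23},{"jaw": -1,"tx": 0,"ty": 0,"tz": 0,"wx": 0,"wy": 0,"wz": -9.23},{"jaw": -1,"tx": 0,"ty": 0,"tz": 0,"wx": 0,"wy": 0,"wz": -9.23},{"jaw": -1,"tx": 0,"ty": 0,"tz": 0,"wx": 0,"wy": 0,"wz": -9.23},{"jaw": -1,"tx": 0,"ty": 0,"tz": 0,"wx": 0,"wy": 0,"wz": 0},{"jaw": -1,"tx": 0,"ty": 0,"tz": 0,"wx": 0,"wy": 0,"wz": 0}])

```text
clock: 8.28
tcp_pos: [0.5403, 0.066, 0.2234]
orientation: [-0.0, 0.218, 0.976, -0.0]
wrist_force: [-0.2, 0.1, -1.0]
finger_gap: 0.0547
```

```bash
python3 - <<'E'
from h import *
goto([.571,.033,.174],155)
im=eyes.read_camera("side");cv2.imwrite("pics/side5.png",im);cv2.imwrite("pics/s5c.png",cv2.resize(im[200:380,190:400],None,fx=3,fy=3))
E
```

```text
tcp [0.5403 0.066  0.2234] yaw 154.83 tilt 0.04 gap 0.0547 F [-0.23  0.15 -0.95] t 8.28
wz -0.17 shift cm [-4.18 -1.7   4.93]
```

View pics/s5c.png

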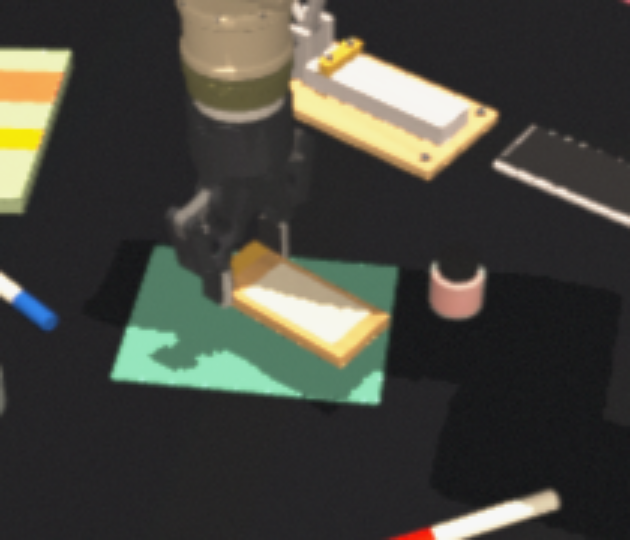

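Request:
carry_out(motion=[{"jaw": -1,"tx": -2.1,"ty": -0.8,"tz": 0,"wx": 0,"wy": 0,"wz": 0},{"jaw": -1,"tx": -2.1,"ty": -0.8,"tz": 0,"wx": 0,"wy": 0,"wz": 0},{"jaw": -1,"tx": 0,"ty": 0,"tz": 2,"wx": 0,"wy": 0,"wz": 0},{"jaw": -1,"tx": 0,"ty": 0,"tz": 2,"wx": 0,"wy": 0,"wz": 0},{"jaw": -1,"tx": 0,"ty": 0,"tz": 0.5,"wx": 0,"wy": 0,"wz": 0},{"jaw": -1,"tx": 0,"ty": 0,"tz": 0,"wx": 0,"wy": 0,"wz": 0},{"jaw": -1,"tx": 0,"ty": 0,"tz": 0,"wx": 0,"wy": 0,"wz": 0},{"jaw": -1,"tx": 0,"ty": 0,"tz": 0,"wx": 0,"wy": 0,"wz": 0}])

```text
clock: 9.32
tcp_pos: [0.5722, 0.0337, 0.1797]
orientation: [0.001, 0.217, 0.976, 0.0]
wrist_force: [0.5, 0.1, -1.0]
finger_gap: 0.0546
```

```bash
python3 - <<'E'
from h import *
goto([.571,.033,.174],155)
im=eyes.read_camera("side");cv2.imwrite("pics/side6.png",im);cv2.imwrite("pics/s6c.png",cv2.resize(im[220:360,190:380],None,fx=4,fy=4))
E
```

```text
tcp [0.5722 0.0337 0.1797] yaw 154.98 tilt 0.09 gap 0.0546 F [ 0.46  0.07 -1.01] t 9.32
wz -0.02 shift cm [ 0.08 -0.12  0.57]
```

View pics/s6c.png

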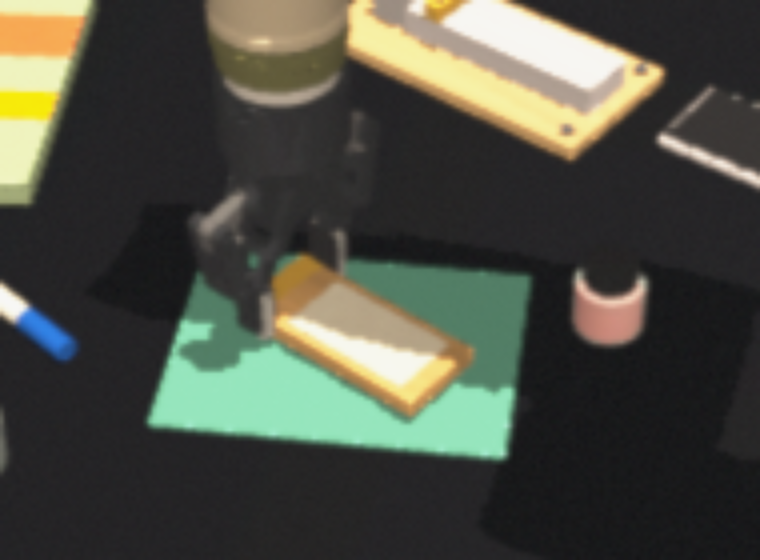

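Request:
carry_out(motion=[{"jaw": -1,"tx": 0,"ty": 0,"tz": 0.2,"wx": 0,"wy": 0,"wz": 0},{"jaw": -1,"tx": 0,"ty": 0,"tz": 0.2,"wx": 0,"wy": 0,"wz": 0},{"jaw": -1,"tx": 0,"ty": 0,"tz": 0,"wx": 0,"wy": 0,"wz": 0},{"jaw": -1,"tx": 0,"ty": 0,"tz": 0,"wx": 0,"wy": 0,"wz": 0}])

```text
clock: 9.88
tcp_pos: [0.5717, 0.0338, 0.1748]
orientation: [-0.0, 0.217, 0.976, -0.0]
wrist_force: [0.9, -0.2, -0.4]
finger_gap: 0.0548
```

Request:
carry_out(motion=[{"jaw": -1,"tx": 0,"ty": 0,"tz": 0.1,"wx": 0,"wy": 0,"wz": 0},{"jaw": -1,"tx": 0,"ty": 0,"tz": 0.1,"wx": 0,"wy": 0,"wz": 0},{"jaw": -1,"tx": 0,"ty": 0,"tz": 0,"wx": 0,"wy": 0,"wz": 0},{"jaw": -1,"tx": 0,"ty": 0,"tz": 0,"wx": 0,"wy": 0,"wz": 0}])

```text
clock: 10.38
tcp_pos: [0.5718, 0.0337, 0.174]
orientation: [0.0, 0.217, 0.976, -0.0]
wrist_force: [-2.6, -0.7, 9.2]
finger_gap: 0.0549
```

It touches the blotter at TCP z of about 0.174. I release and rise.

Request:
carry_out(motion=[{"jaw": -1,"tx": 0,"ty": 0,"tz": -0.1,"wx": 0,"wy": 0,"wz": 0},{"jaw": 1,"tx": 0,"ty": 0,"tz": 0,"wx": 0,"wy": 0,"wz": 0},{"jaw": 1,"tx": 0,"ty": 0,"tz": 0,"wx": 0,"wy": 0,"wz": 0},{"jaw": 1,"tx": 0,"ty": 0,"tz": 0,"wx": 0,"wy": 0,"wz": 0},{"jaw": 1,"tx": 0,"ty": 0,"tz": 0,"wx": 0,"wy": 0,"wz": 0},{"jaw": 1,"tx": 0,"ty": 0,"tz": 0,"wx": 0,"wy": 0,"wz": 0},{"jaw": 1,"tx": 0,"ty": 0,"tz": -2,"wx": 0,"wy": 0,"wz": 0},{"jaw": 1,"tx": 0,"ty": 0,"tz": -3,"wx": 0,"wy": 0,"wz": 0},{"jaw": 1,"tx": -3,"ty": 0,"tz": -3,"wx": 0,"wy": 0,"wz": 0},{"jaw": 1,"tx": -3,"ty": 0,"tz": 0,"wx": 0,"wy": 0,"wz": 0},{"jaw": 1,"tx": 0,"ty": 0,"tz": 0,"wx": 0,"wy": 0,"wz": 0},{"jaw": 1,"tx": 0,"ty": 0,"tz": 0,"wx": 0,"wy": 0,"wz": 0}])

```text
clock: 11.88
tcp_pos: [0.6254, 0.0085, 0.2531]
orientation: [-0.001, 0.217, 0.976, -0.0]
wrist_force: [-0.9, 1.3, 0.2]
finger_gap: 0.0853
```

```bash
python3 - <<'E'
from h import *
goto([.53,.052,.174],155)
for n in C: cv2.imwrite(f"pics/{n}7.png",eyes.read_camera(n))
im=cv2.imread("pics/side7.png");cv2.imwrite("pics/s7c.png",cv2.resize(im[220:360,190:380],None,fx=4,fy=4))
E
```

```text
tcp [0.6254 0.0085 0.2531] yaw 154.97 tilt 0.12 gap 0.0853 F [-0.86  1.27  0.15] t 11.88
wz -0.03 shift cm [10.47 -0.08  7.93]
```

View pics/s7c.png

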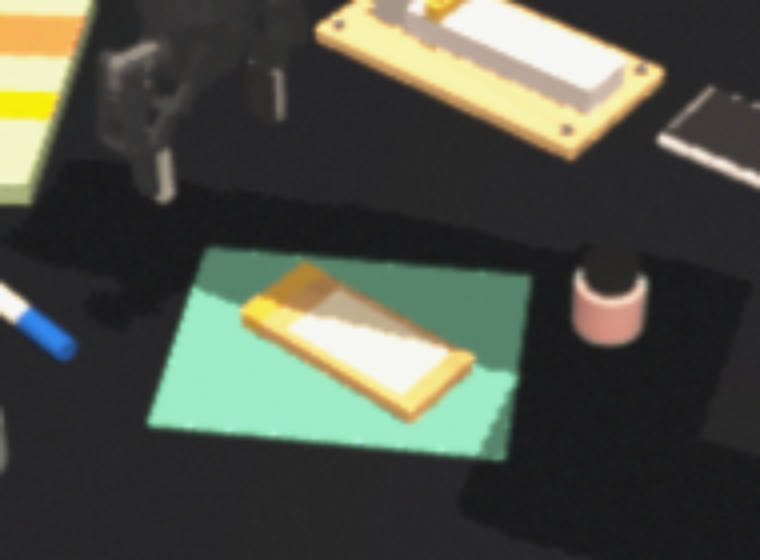

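View pics/top7.png

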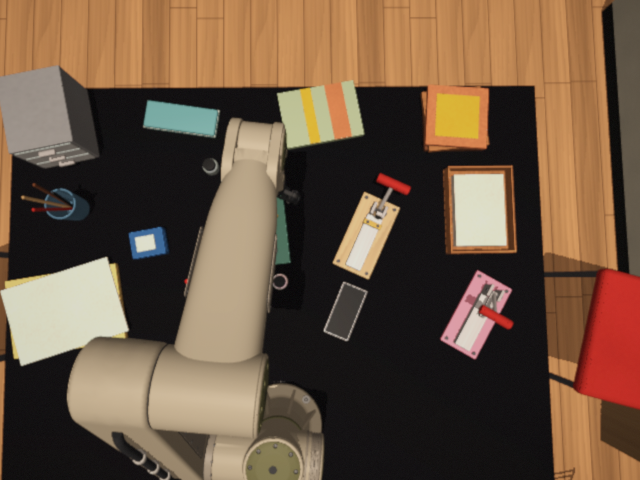

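The plaque lies flat on the green blotter, released, with its side-view corners at about (251,298), (267,285), (292,322) and (308,308). I measure it before regrasping.

```bash
python3 - <<'E'
from h import *
f=lambda X,Y:((X+.5)/4-.5+190,(Y+.5)/4-.5+220)
P=[onz("side",f(*p),.015)[:2]*1000 for p in((242,313),(309,262),(473,353),(411,408))]
print(np.round(P,1)); c=np.mean(P,0);d=(P[0]+P[1]-P[2]-P[3])/2;print("c",c,"len",np.linalg.norm(d),"ang",np.degrees(np.arctan2(d[1],d[0])))
E
```

```text
[[594.2  53.6]
 [568.6   1.5]
 [455.6  55.8]
 [479.8 106.2]]
c [524.54068027  54.27211538] len 125.68414484616781 ang -25.181630706956994
```

Request:
carry_out(motion=[{"jaw": 1,"tx": 4,"ty": 0,"tz": 0,"wx": 0,"wy": 0,"wz": 0},{"jaw": 1,"tx": 4,"ty": 0,"tz": 0,"wx": 0,"wy": 0,"wz": 0},{"jaw": 1,"tx": 3.3,"ty": -0.1,"tz": 0,"wx": 0,"wy": 0,"wz": 0},{"jaw": 1,"tx": 0,"ty": 0,"tz": 3,"wx": 0,"wy": 0,"wz": 0},{"jaw": 1,"tx": 0,"ty": 0,"tz": 3,"wx": 0,"wy": 0,"wz": 0},{"jaw": 1,"tx": 0,"ty": 0,"tz": 1.5,"wx": 0,"wy": 0,"wz": 0},{"jaw": 1,"tx": 0,"ty": 0,"tz": 0,"wx": 0,"wy": 0,"wz": 0},{"jaw": 1,"tx": 0,"ty": 0,"tz": 0,"wx": 0,"wy": 0,"wz": 0},{"jaw": 1,"tx": 0,"ty": 0,"tz": 0,"wx": 0,"wy": 0,"wz": 0}])

```text
clock: 13.1
tcp_pos: [0.524, 0.0552, 0.1799]
orientation: [0.001, 0.217, 0.976, 0.0]
wrist_force: [-0.9, -0.1, -0.2]
finger_gap: 0.0853
```

```bash
python3 - <<'E'
from h import *
goto([.522,.056,.1745],155)
im=eyes.read_camera("side");cv2.imwrite("pics/side8.png",im);cv2.imwrite("pics/s8c.png",cv2.resize(im[200:360,190:380],None,fx=4,fy=3.7))
E
```

```text
tcp [0.524  0.0552 0.1799] yaw 154.97 tilt 0.11 gap 0.0853 F [-0.85 -0.11 -0.21] t 13.1
wz -0.03 shift cm [ 0.21 -0.01  0.54]
```

View pics/s8c.png

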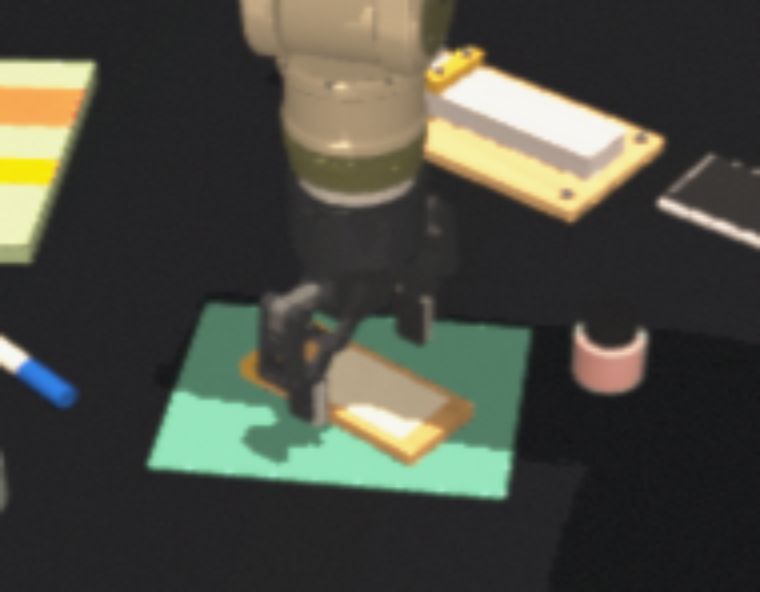

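The fingers straddle the middle of the plaque. I lower 5 mm, grip and lift.

Request:
carry_out(motion=[{"jaw": 1,"tx": 0.4,"ty": 0,"tz": 0.5,"wx": 0,"wy": 0,"wz": 0},{"jaw": 1,"tx": 0,"ty": 0,"tz": 0,"wx": 0,"wy": 0,"wz": 0},{"jaw": -1,"tx": 0,"ty": 0,"tz": 0,"wx": 0,"wy": 0,"wz": 0},{"jaw": -1,"tx": 0,"ty": 0,"tz": 0,"wx": 0,"wy": 0,"wz": 0},{"jaw": -1,"tx": 0,"ty": 0,"tz": 0,"wx": 0,"wy": 0,"wz": 0},{"jaw": -1,"tx": 0,"ty": 0,"tz": 0,"wx": 0,"wy": 0,"wz": 0},{"jaw": -1,"tx": 0,"ty": 0,"tz": 0,"wx": 0,"wy": 0,"wz": 0},{"jaw": -1,"tx": 0,"ty": 0,"tz": 0,"wx": 0,"wy": 0,"wz": 0}])

```text
clock: 14.15
tcp_pos: [0.5199, 0.0569, 0.1742]
orientation: [0.0, 0.217, 0.976, 0.0]
wrist_force: [-1.3, 0.7, 4.7]
finger_gap: 0.0551
```

```bash
python3 - <<'E'
from h import *
goto([.4476,-.2151,.274],155.1)
E
```

```text
tcp [0.5199 0.0569 0.1742] yaw 154.98 tilt 0.05 gap 0.0551 F [-1.3   0.69  4.68] t 14.15
wz -0.12 shift cm [ -4.9  -27.72  -9.99]
```

Request:
carry_out(motion=[{"jaw": -1,"tx": 0,"ty": 0,"tz": -2,"wx": 0,"wy": 0,"wz": 0},{"jaw": -1,"tx": 0,"ty": 0,"tz": -4,"wx": 0,"wy": 0,"wz": 0},{"jaw": -1,"tx": 0,"ty": 0,"tz": -4,"wx": 0,"wy": 0,"wz": 0},{"jaw": -1,"tx": -0.7,"ty": -4,"tz": 0,"wx": 0,"wy": 0,"wz": 0},{"jaw": -1,"tx": -0.7,"ty": -4,"tz": 0,"wx": 0,"wy": 0,"wz": 0},{"jaw": -1,"tx": -0.7,"ty": -4,"tz": 0,"wx": 0,"wy": 0,"wz": 0},{"jaw": -1,"tx": -0.7,"ty": -4,"tz": 0,"wx": 0,"wy": 0,"wz": 0},{"jaw": -1,"tx": -0.7,"ty": -4,"tz": 0,"wx": 0,"wy": 0,"wz": 0},{"jaw": -1,"tx": -0.7,"ty": -4,"tz": 0,"wx": 0,"wy": 0,"wz": 0},{"jaw": -1,"tx": -0.7,"ty": -3.7,"tz": 0,"wx": 0,"wy": 0,"wz": 0},{"jaw": -1,"tx": 0,"ty": 0,"tz": 0,"wx": 0,"wy": 0,"wz": 0},{"jaw": -1,"tx": 0,"ty": 0,"tz": 0,"wx": 0,"wy": 0,"wz": 0},{"jaw": -1,"tx": 0,"ty": 0,"tz": 0,"wx": 0,"wy": 0,"wz": 0}])

```text
clock: 15.78
tcp_pos: [0.4469, -0.2138, 0.2735]
orientation: [-0.0, 0.216, 0.976, 0.0]
wrist_force: [-0.3, 0.9, -1.3]
finger_gap: 0.0548
```

```bash
python3 - <<'E'
from h import *
goto([.4476,-.2151,.225],155.1)
for n in C: cv2.imwrite(f"pics/{n}9.png",eyes.read_camera(n))
im=cv2.imread("pics/side9.png");cv2.imwrite("pics/s9c.png",cv2.resize(im[130:280,240:430],None,fx=4,fy=4))
im=cv2.imread("pics/top9.png");cv2.imwrite("pics/t9c.png",cv2.resize(im[160:300,300:430],None,fx=4,fy=4))
E
```

```text
tcp [ 0.4469 -0.2138  0.2735] yaw 155.05 tilt 0.05 gap 0.0548 F [-0.26  0.92 -1.35] t 15.78
wz -0.05 shift cm [-0.12 -0.09  4.85]
```

View pics/s9c.png

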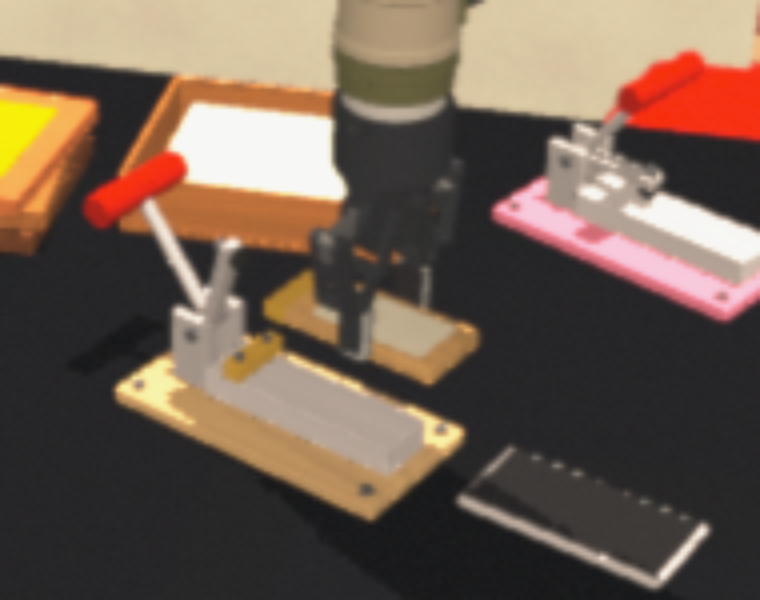

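View pics/t9c.png

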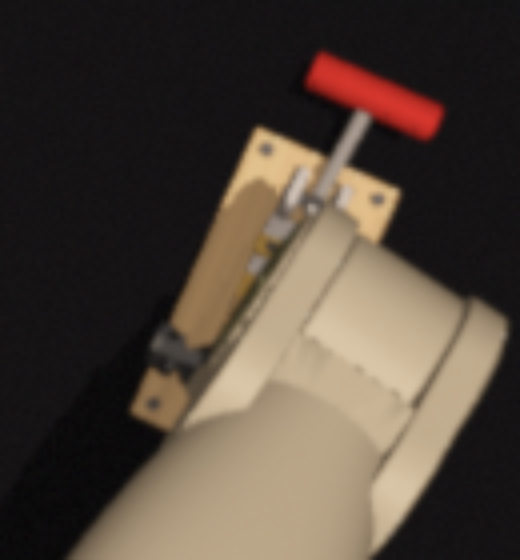

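Holding the plaque level above the bed with the clamp still open. I check the offset from the TCP, then descend.

```bash
python3 - <<'E'
from h import *
f=lambda X,Y:((X+.5)/4-.5+240,(Y+.5)/4-.5+130)
P=[onz("side",f(*p),.1145)[:2]*1000 for p in((266,308),(303,275),(478,338),(432,371))]
print(np.round(P,1)); c=np.mean(P,0);d=(P[0]+P[1]-P[2]-P[3])/2;print("c",c,"len",np.linalg.norm(d),"ang",np.degrees(np.arctan2(d[1],d[0])))
a=np.radians(-24.9);u=np.array([np.cos(a),np.sin(a)]);v=np.array([-u[1],u[0]])
t=get_state()["tcp_pos"][:2]*1000;print("rel tcp",(c-t)@u,(c-t)@v,"tcp in jig",(t-[515.6,-246.7])@u,(t-[515.6,-246.7])@v)
E
```

```text
[[ 519.8 -209.9]
 [ 504.6 -255.4]
 [ 380.4 -206.9]
 [ 403.3 -163.1]]
c [ 452.01828666 -208.83108948] len 129.46032262942683 ang -21.595805210305034
rel tcp 2.374886577957841 6.628612746784243 tcp in jig -75.9904666193593 0.9499774756267181
```

Request:
carry_out(motion=[{"jaw": -1,"tx": 0,"ty": -0.1,"tz": 2,"wx": 0,"wy": 0,"wz": 0},{"jaw": -1,"tx": 0,"ty": 0,"tz": 2,"wx": 0,"wy": 0,"wz": 0},{"jaw": -1,"tx": 0,"ty": 0,"tz": 1.8,"wx": 0,"wy": 0,"wz": 0},{"jaw": -1,"tx": 0,"ty": 0,"tz": 0.5,"wx": 0,"wy": 0,"wz": 0},{"jaw": -1,"tx": 0,"ty": 0,"tz": 0,"wx": 0,"wy": 0,"wz": 0},{"jaw": -1,"tx": 0,"ty": 0,"tz": 0,"wx": 0,"wy": 0,"wz": 0}])

```text
clock: 16.62
tcp_pos: [0.4469, -0.2158, 0.2116]
orientation: [0.001, 0.216, 0.976, -0.0]
wrist_force: [0.4, 1.0, 0.1]
finger_gap: 0.0549
```

```bash
python3 - <<'E'
from h import *
goto([.4476,-.2151,.206],155.1)
im=eyes.read_camera("side");cv2.imwrite("pics/s10.png",im);cv2.imwrite("pics/s10c.png",cv2.resize(im[160:270,260:390],None,fx=6,fy=5.4,interpolation=cv2.INTER_CUBIC))
E
```

```text
tcp [ 0.4469 -0.2158  0.2116] yaw 155.0 tilt 0.08 gap 0.0549 F [0.36 0.95 0.15] t 16.62
wz -0.1 shift cm [-0.03  0.09  0.56]
```

View pics/s10c.png

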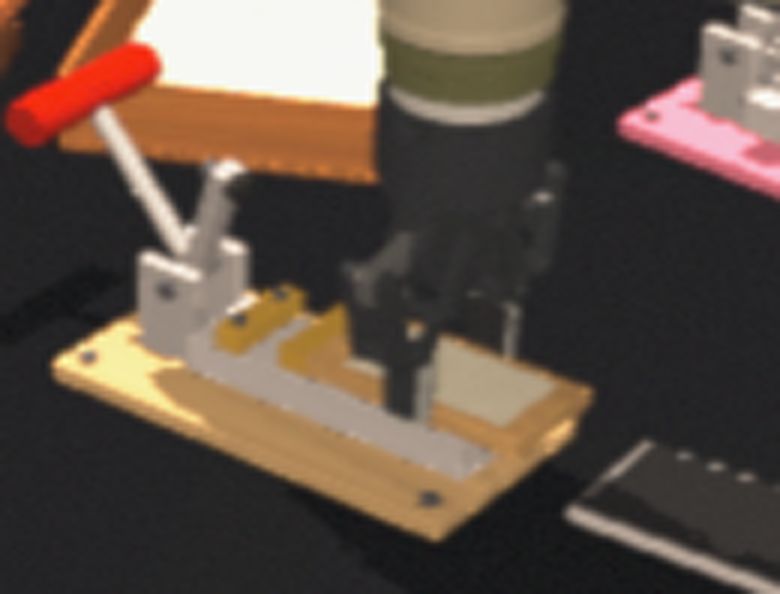

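```bash
python3 - <<'E'
from h import *
f=lambda X,Y:((X+.5)/6-.5+260,(Y+.5)/5.4-.5+160)
a=np.radians(-24.9);u=np.array([np.cos(a),np.sin(a)]);v=np.array([-u[1],u[0]]);c=np.array([515.6,-246.7])
for n,p,z in(("stop near top face corner",(250,330),.049),("stop near low face",(248,352),.035),("stop far top face",(305,291),.049),
 ("gilt near bottom",(284,366),.0405),("gilt near top",(282,345),.0525),("gilt far top",(345,304),.0525),("tail far top",(592,391),.0525),("tail near top",(508,437),.0525),("board near -x",(437,535),.012),("board far -x",(590,415),.012),("board near +x",(54,363),.012)):
    w=onz("side",f(*p),z)[:2]*1000-c;print(n,(w@u).round(1),(w@v).round(1))
E
```

```text
stop near top face corner 17.1 18.3
stop near low face 18.3 18.2
stop far top face 19.0 -25.6
gilt near bottom -6.9 24.2
gilt near top -5.4 23.9
gilt far top -5.8 -23.2
tail far top -136.5 -29.0
tail near top -128.6 25.3
board near -x -119.7 62.9
board far -x -118.4 -60.4
board near +x 103.5 55.9
```

The gilded end is about 24 mm short of the stop and centred within a couple of mm. I lower to just above the bed and advance.

Request:
carry_out(motion=[{"jaw": -1,"tx": 0,"ty": 0,"tz": 0.4,"wx": 0,"wy": 0,"wz": 0},{"jaw": -1,"tx": -0.8,"ty": 0,"tz": 0,"wx": 0,"wy": 0,"wz": 0},{"jaw": -1,"tx": -0.8,"ty": 0,"tz": 0,"wx": 0,"wy": 0,"wz": 0},{"jaw": -1,"tx": 0,"ty": 0,"tz": 0,"wx": 0,"wy": 0,"wz": 0},{"jaw": -1,"tx": 0,"ty": 0,"tz": 0,"wx": 0,"wy": 0,"wz": 0}])

```text
clock: 17.3
tcp_pos: [0.461, -0.2224, 0.2067]
orientation: [-0.0, 0.217, 0.976, 0.0]
wrist_force: [-0.1, -0.6, -0.1]
finger_gap: 0.0546
```

Request:
carry_out(motion=[{"jaw": -1,"tx": 0,"ty": 0,"tz": 0.1,"wx": 0,"wy": 0,"wz": 0},{"jaw": -1,"tx": 0,"ty": 0,"tz": 0,"wx": 0,"wy": 0,"wz": 0},{"jaw": -1,"tx": 0,"ty": 0,"tz": 0,"wx": 0,"wy": 0,"wz": 0}])

```text
clock: 17.68
tcp_pos: [0.4608, -0.2223, 0.2061]
orientation: [-0.0, 0.217, 0.976, -0.0]
wrist_force: [-1.6, 1.6, 4.8]
finger_gap: 0.055
```

Bed contact at 0.206, as expected. Now I creep forward to the stop.

Request:
carry_out(motion=[{"jaw": -1,"tx": -0.2,"ty": 0,"tz": -0.05,"wx": 0,"wy": 0,"wz": 0},{"jaw": -1,"tx": -0.2,"ty": 0,"tz": 0,"wx": 0,"wy": 0,"wz": 0},{"jaw": -1,"tx": 0,"ty": 0,"tz": 0,"wx": 0,"wy": 0,"wz": 0},{"jaw": -1,"tx": 0,"ty": 0,"tz": 0,"wx": 0,"wy": 0,"wz": 0}])

```text
clock: 18.18
tcp_pos: [0.4646, -0.2242, 0.2062]
orientation: [-0.0, 0.217, 0.976, -0.0]
wrist_force: [-0.3, 0.0, -0.8]
finger_gap: 0.055
```

Request:
carry_out(motion=[{"jaw": -1,"tx": -0.2,"ty": 0,"tz": 0,"wx": 0,"wy": 0,"wz": 0},{"jaw": -1,"tx": 0,"ty": 0,"tz": 0,"wx": 0,"wy": 0,"wz": 0},{"jaw": -1,"tx": 0,"ty": 0,"tz": 0,"wx": 0,"wy": 0,"wz": 0}])

```text
clock: 18.55
tcp_pos: [0.4664, -0.225, 0.2063]
orientation: [-0.0, 0.217, 0.976, -0.0]
wrist_force: [-0.5, 0.5, -1.2]
finger_gap: 0.0555
```

Request:
carry_out(motion=[{"jaw": -1,"tx": -0.2,"ty": 0,"tz": 0,"wx": 0,"wy": 0,"wz": 0},{"jaw": -1,"tx": 0,"ty": 0,"tz": 0,"wx": 0,"wy": 0,"wz": 0},{"jaw": -1,"tx": 0,"ty": 0,"tz": 0,"wx": 0,"wy": 0,"wz": 0}])

```text
clock: 18.92
tcp_pos: [0.4681, -0.2257, 0.2063]
orientation: [-0.0, 0.217, 0.976, 0.0]
wrist_force: [-0.8, 0.5, -0.6]
finger_gap: 0.0549
```

Request:
carry_out(motion=[{"jaw": -1,"tx": -0.2,"ty": 0,"tz": 0,"wx": 0,"wy": 0,"wz": 0},{"jaw": -1,"tx": 0,"ty": 0,"tz": 0,"wx": 0,"wy": 0,"wz": 0},{"jaw": -1,"tx": 0,"ty": 0,"tz": 0,"wx": 0,"wy": 0,"wz": 0}])

```text
clock: 19.3
tcp_pos: [0.4687, -0.226, 0.2061]
orientation: [-0.002, 0.217, 0.976, 0.0]
wrist_force: [-5.7, 1.7, 5.0]
finger_gap: 0.0544
```

```bash
python3 - <<'E'
from h import *
im=eyes.read_camera("side");cv2.imwrite("pics/s11.png",im);cv2.imwrite("pics/s11c.png",cv2.resize(im[160:270,260:390],None,fx=6,fy=5.4,interpolation=cv2.INTER_CUBIC))
E
```

```text
(no output)
```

View pics/s11c.png

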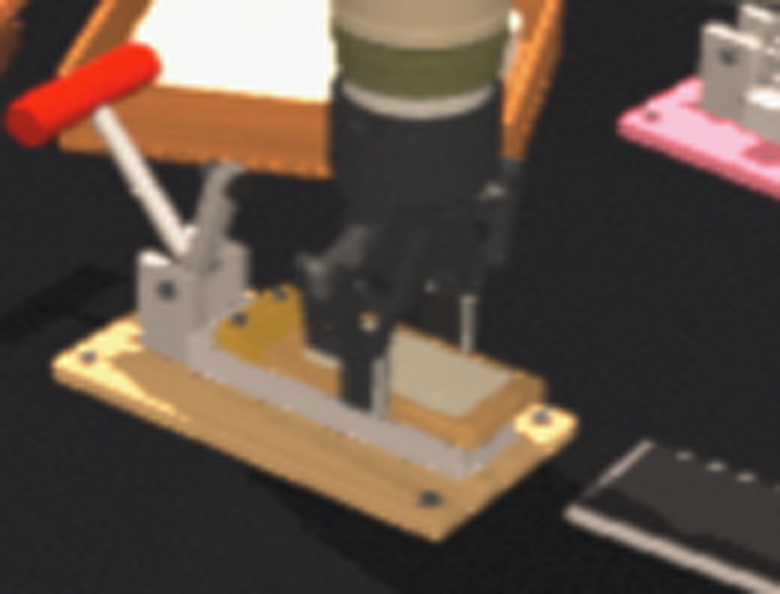

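The push force rose to 6 N and the gilded band meets the brass stop. I press flat, release and lift.

Request:
carry_out(motion=[{"jaw": -1,"tx": 0,"ty": 0,"tz": 0,"wx": 0,"wy": 0,"wz": 0},{"jaw": 1,"tx": 0,"ty": 0,"tz": 0,"wx": 0,"wy": 0,"wz": 0},{"jaw": 1,"tx": 0,"ty": 0,"tz": 0,"wx": 0,"wy": 0,"wz": 0},{"jaw": 1,"tx": 0,"ty": 0,"tz": 0,"wx": 0,"wy": 0,"wz": 0},{"jaw": 1,"tx": 0,"ty": 0,"tz": 0,"wx": 0,"wy": 0,"wz": 0},{"jaw": 1,"tx": 0,"ty": 0,"tz": 0,"wx": 0,"wy": 0,"wz": 0},{"jaw": 1,"tx": 0,"ty": 0,"tz": -2,"wx": 0,"wy": 0,"wz": 0},{"jaw": 1,"tx": 0,"ty": 0,"tz": -4,"wx": 0,"wy": 0,"wz": 0},{"jaw": 1,"tx": 2,"ty": 0,"tz": -4,"wx": 0,"wy": 0,"wz": 0},{"jaw": 1,"tx": 3,"ty": 0,"tz": -4,"wx": 0,"wy": 0,"wz": 0},{"jaw": 1,"tx": 3,"ty": 0,"tz": 0,"wx": 0,"wy": 0,"wz": 0},{"jaw": 1,"tx": 0,"ty": 0,"tz": 0,"wx": 0,"wy": 0,"wz": 0},{"jaw": 1,"tx": 0,"ty": 0,"tz": 0,"wx": 0,"wy": 0,"wz": 0}])

```text
clock: 20.98
tcp_pos: [0.3979, -0.193, 0.3464]
orientation: [0.0, 0.217, 0.976, -0.0]
wrist_force: [-0.0, -0.4, -0.3]
finger_gap: 0.0853
```

```bash
python3 - <<'E'
from h import *
for n in C: cv2.imwrite(f"pics/{n}12.png",eyes.read_camera(n))
im=cv2.imread("pics/side12.png");cv2.imwrite("pics/s12c.png",cv2.resize(im[160:270,260:390],None,fx=6,fy=5.4,interpolation=cv2.INTER_CUBIC))
im=cv2.imread("pics/top12.png");cv2.imwrite("pics/t12c.png",cv2.resize(im[165:285,320:430],None,fx=5,fy=5,interpolation=cv2.INTER_CUBIC))
E
```

```text
(no output)
```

View pics/s12c.png

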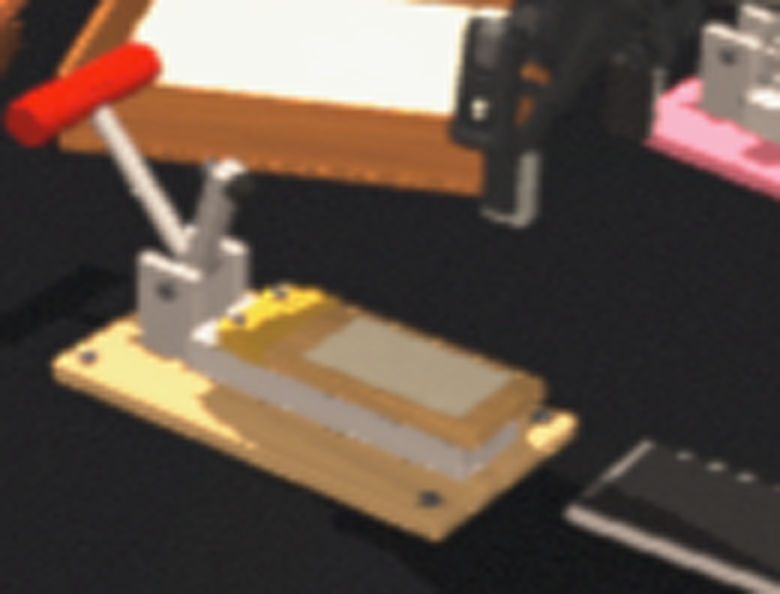

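View pics/t12c.png

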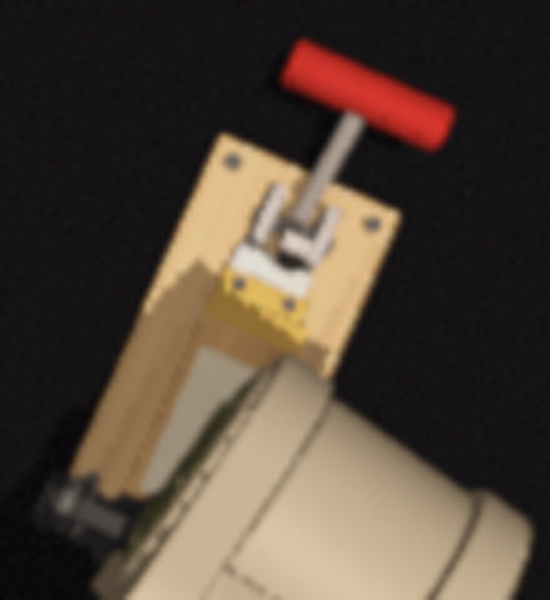

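The gilded band sits flush against the stop, the plaque is flat and the clamp is still open. I close the gripper and go high to the far side of the bar.

```bash
python3 - <<'E'
from h import *
a=np.radians(-24.9);u=np.array([np.cos(a),np.sin(a)]);c=np.array([.5156,-.2467])
t=c+.168*u;print(t);goto([*t,.40],155.1)
E
```

```text
[ 0.66798339 -0.31743402]
tcp [ 0.3981 -0.1932  0.3461] yaw 154.98 tilt 0.01 gap 0.0854 F [ 0.66  0.25 -0.37] t 21.07
wz -0.12 shift cm [-29.71   0.09  -5.39]
```

Request:
carry_out(motion=[{"jaw": -1,"tx": 0,"ty": 0,"tz": -3,"wx": 0,"wy": 0,"wz": 0},{"jaw": -1,"tx": 0,"ty": 0,"tz": -2.6,"wx": 0,"wy": 0,"wz": 0},{"jaw": -1,"tx": 0,"ty": 0,"tz": 0,"wx": 0,"wy": 0,"wz": 0},{"jaw": -1,"tx": -4,"ty": 0,"tz": 0,"wx": 0,"wy": 0,"wz": 0},{"jaw": -1,"tx": -4,"ty": 0,"tz": 0,"wx": 0,"wy": 0,"wz": 0},{"jaw": -1,"tx": -4,"ty": 0,"tz": 0,"wx": 0,"wy": 0,"wz": 0},{"jaw": -1,"tx": -4,"ty": 0,"tz": 0,"wx": 0,"wy": 0,"wz": 0},{"jaw": -1,"tx": -4,"ty": 0,"tz": 0,"wx": 0,"wy": 0,"wz": 0},{"jaw": -1,"tx": -4,"ty": 0,"tz": 0,"wx": 0,"wy": 0,"wz": 0},{"jaw": -1,"tx": -4,"ty": 0,"tz": 0,"wx": 0,"wy": 0,"wz": 0},{"jaw": -1,"tx": -1.7,"ty": 0.1,"tz": 0,"wx": 0,"wy": 0,"wz": 0},{"jaw": -1,"tx": 0,"ty": 0,"tz": 0,"wx": 0,"wy": 0,"wz": 0},{"jaw": -1,"tx": 0,"ty": 0,"tz": 0,"wx": 0,"wy": 0,"wz": 0}])

```text
clock: 22.7
tcp_pos: [0.6669, -0.3174, 0.4009]
orientation: [-0.001, 0.217, 0.976, 0.0]
wrist_force: [0.3, -0.2, -0.5]
finger_gap: -0.0001
```

```bash
python3 - <<'E'
from h import *
goto([.668,-.3174,.298],155.1)
for n in C: cv2.imwrite(f"pics/{n}13.png",eyes.read_camera(n))
im=cv2.imread("pics/side13.png");cv2.imwrite("pics/s13c.png",cv2.resize(im[100:270,220:390],None,fx=4,fy=3.5,interpolation=cv2.INTER_CUBIC))
im=cv2.imread("pics/top13.png");cv2.imwrite("pics/t13c.png",cv2.resize(im[165:285,320:430],None,fx=5,fy=5,interpolation=cv2.INTER_CUBIC))
E
```

```text
tcp [ 0.6669 -0.3174  0.4009] yaw 154.98 tilt 0.13 gap -0.0001 F [ 0.34 -0.17 -0.48] t 22.7
wz -0.12 shift cm [-0.12  0.04 10.29]
```

View pics/s13c.png

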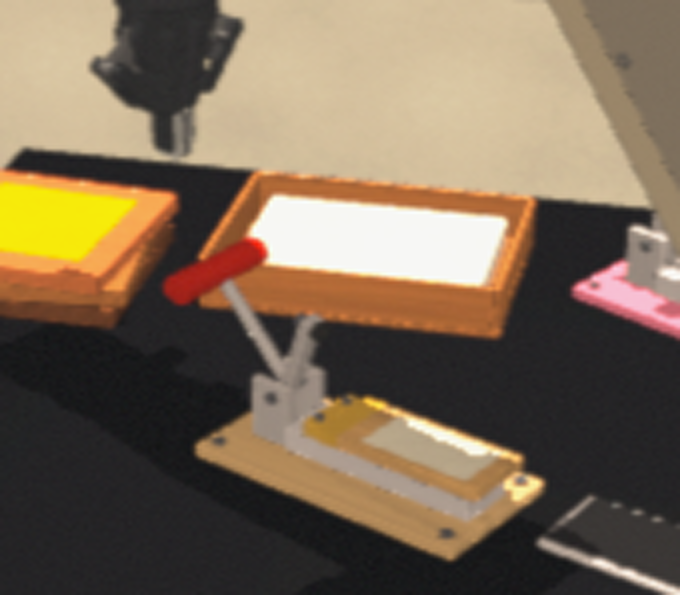

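View pics/t13c.png

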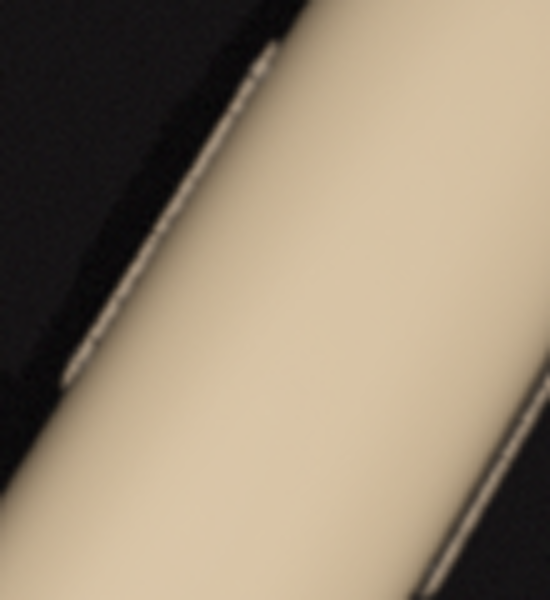

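```bash
python3 - <<'E'
from h import *
f=lambda X,Y:((X+.5)/6-.5+260,(Y+.5)/5.4-.5+160)
a=np.radians(-24.9);u=np.array([np.cos(a),np.sin(a)]);v=np.array([-u[1],u[0]]);c=np.array([515.6,-246.7])
for n,p,z in(("tail far top",(545,381),.047),("tail near top",(472,433),.047),("tail near bot",(472,448),.035),("stop near top back",(218,333),.049),("gilt near bottom",(258,365),.035),("gilt near top",(256,346),.047),("bed near low",(465,477),.012),("board near",(437,541),.0),("board far top",(579,416),.012),("white far gilt",(372,319),.047),("white near gilt",(305,355),.047),("white far tail",(517,372),.047),("white near tail",(460,416),.047)):
    w=onz("side",f(*p),z)[:2]*1000-c;print(n,(w@u).round(1),(w@v).round(1))
E
python3 - <<'E'
import cv2
im=cv2.imread("pics/side12.png");cv2.imwrite("pics/s12d.png",cv2.resize(im[205:255,290:370],None,fx=10,fy=10,interpolation=cv2.INTER_CUBIC))
E
```

```text
tail far top -111.5 -30.0
tail near top -110.6 25.9
tail near bot -108.7 22.2
stop near top back 26.9 29.4
gilt near bottom 7.6 24.5
gilt near top 8.1 25.5
bed near low -103.1 17.7
board near -114.1 54.0
board far top -114.9 -56.5
white far gilt -18.8 -26.5
white near gilt -14.1 18.1
white far tail -97.4 -28.7
white near tail -98.5 17.6
```

View pics/s12d.png

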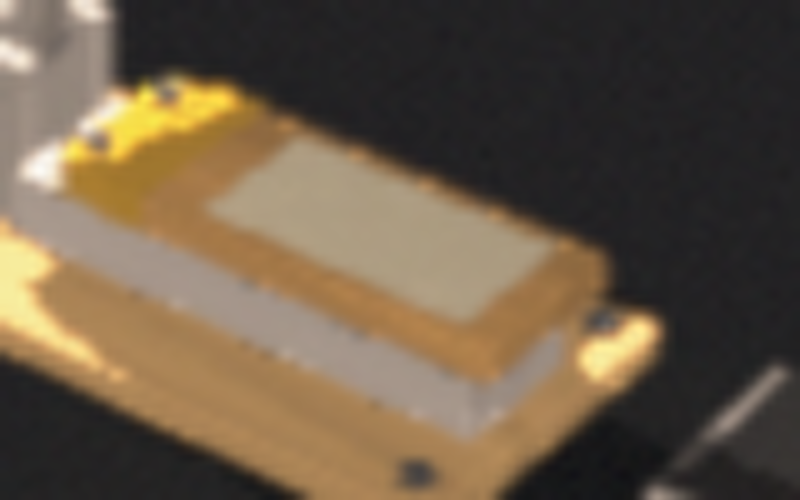

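The plaque is within about 2 mm of centre and square. I lower the finger behind the bar and push towards the jig's -x.

Request:
carry_out(motion=[{"jaw": -1,"tx": 0,"ty": 0,"tz": 3,"wx": 0,"wy": 0,"wz": 0},{"jaw": -1,"tx": 0,"ty": 0,"tz": 3,"wx": 0,"wy": 0,"wz": 0},{"jaw": -1,"tx": 0,"ty": 0,"tz": 3,"wx": 0,"wy": 0,"wz": 0},{"jaw": -1,"tx": 0,"ty": 0,"tz": 1.3,"wx": 0,"wy": 0,"wz": 0},{"jaw": -1,"tx": 0,"ty": 0,"tz": 0,"wx": 0,"wy": 0,"wz": 0},{"jaw": -1,"tx": 0.5,"ty": 0,"tz": 0,"wx": 0,"wy": 0,"wz": 0},{"jaw": -1,"tx": 0.5,"ty": 0,"tz": 0,"wx": 0,"wy": 0,"wz": 0},{"jaw": -1,"tx": 0.5,"ty": 0,"tz": 0,"wx": 0,"wy": 0,"wz": 0},{"jaw": -1,"tx": 0.5,"ty": 0,"tz": 0,"wx": 0,"wy": 0,"wz": 0},{"jaw": -1,"tx": 0.5,"ty": 0,"tz": 0,"wx": 0,"wy": 0,"wz": 0}])

```text
clock: 24.05
tcp_pos: [0.6456, -0.3076, 0.3018]
orientation: [0.003, 0.217, 0.976, -0.001]
wrist_force: [3.8, -1.3, 2.6]
finger_gap: 0.0002
```

```bash
python3 - <<'E'
from h import *
goto([.668,-.3174,.298],155.1)
im=eyes.read_camera("side");cv2.imwrite("pics/s14c.png",cv2.resize(im[100:270,220:390],None,fx=4,fy=3.5,interpolation=cv2.INTER_CUBIC))
E
```

```text
tcp [ 0.6456 -0.3076  0.3018] yaw 154.98 tilt 0.41 gap 0.0002 F [ 3.79 -1.26  2.6 ] t 24.05
wz -0.12 shift cm [-2.44  0.06  0.4 ]
```

View pics/s14c.png

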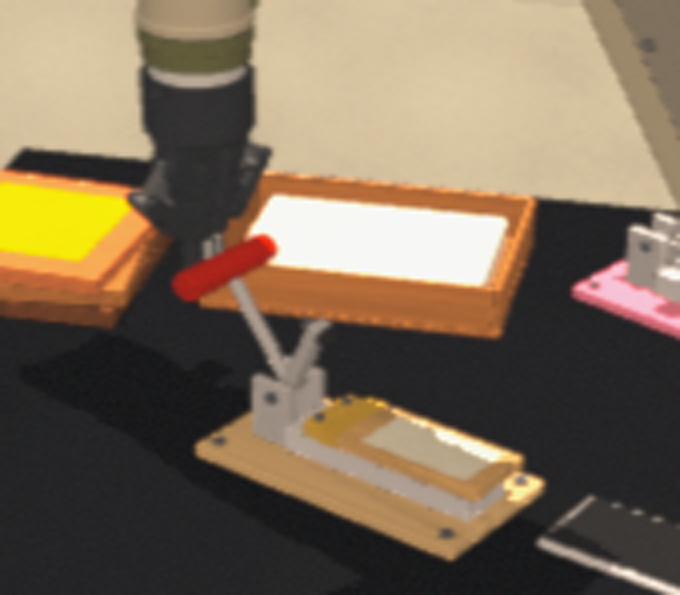

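The bar is moving at about 4 N. I keep pushing past upright.

Request:
carry_out(motion=[{"jaw": -1,"tx": 0.6,"ty": 0,"tz": 0,"wx": 0,"wy": 0,"wz": 0},{"jaw": -1,"tx": 0.6,"ty": 0,"tz": 0,"wx": 0,"wy": 0,"wz": 0},{"jaw": -1,"tx": 0.6,"ty": 0,"tz": 0,"wx": 0,"wy": 0,"wz": 0},{"jaw": -1,"tx": 0.6,"ty": 0,"tz": 0,"wx": 0,"wy": 0,"wz": 0},{"jaw": -1,"tx": 0.6,"ty": 0,"tz": 0,"wx": 0,"wy": 0,"wz": 0},{"jaw": -1,"tx": 0.6,"ty": 0,"tz": 0,"wx": 0,"wy": 0,"wz": 0},{"jaw": -1,"tx": 0.4,"ty": 0,"tz": 0,"wx": 0,"wy": 0,"wz": 0},{"jaw": -1,"tx": 0.4,"ty": 0,"tz": 0,"wx": 0,"wy": 0,"wz": 0},{"jaw": -1,"tx": 0.4,"ty": 0,"tz": 0,"wx": 0,"wy": 0,"wz": 0},{"jaw": -1,"tx": 0.4,"ty": 0,"tz": 0,"wx": 0,"wy": 0,"wz": 0},{"jaw": -1,"tx": 0.4,"ty": 0,"tz": 0,"wx": 0,"wy": 0,"wz": 0},{"jaw": -1,"tx": 0.4,"ty": 0,"tz": 0,"wx": 0,"wy": 0,"wz": 0},{"jaw": -1,"tx": 0.4,"ty": 0,"tz": 0,"wx": 0,"wy": 0,"wz": 0},{"jaw": -1,"tx": 0,"ty": 0,"tz": 0,"wx": 0,"wy": 0,"wz": 0},{"jaw": -1,"tx": 0,"ty": 0,"tz": 0,"wx": 0,"wy": 0,"wz": 0}])

```text
clock: 25.98
tcp_pos: [0.5865, -0.2799, 0.2995]
orientation: [0.0, 0.217, 0.976, -0.0]
wrist_force: [1.4, -0.0, -0.1]
finger_gap: 0.0001
```

```bash
python3 - <<'E'
from h import *
goto([.668,-.3174,.298],155.1)
im=eyes.read_camera("side");cv2.imwrite("pics/s15c.png",cv2.resize(im[100:270,220:390],None,fx=4,fy=3.5,interpolation=cv2.INTER_CUBIC))
E
```

```text
tcp [ 0.5865 -0.2799  0.2995] yaw 154.98 tilt 0.03 gap 0.0001 F [ 1.37 -0.01 -0.05] t 25.98
wz -0.12 shift cm [-8.97  0.03  0.15]
```

View pics/s15c.png

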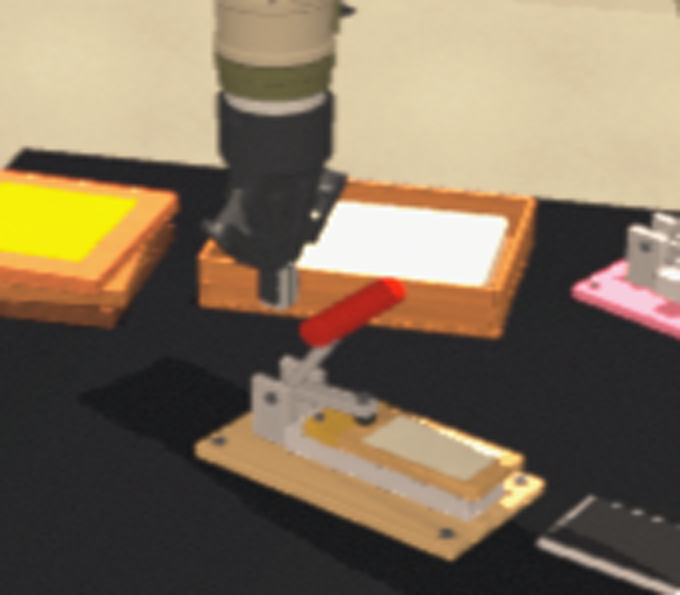

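The clamp has fallen shut on the plaque. I retreat for a clear view.

Request:
carry_out(motion=[{"jaw": -1,"tx": -1,"ty": 0,"tz": 0,"wx": 0,"wy": 0,"wz": 0},{"jaw": -1,"tx": 0,"ty": 0,"tz": -4,"wx": 0,"wy": 0,"wz": 0},{"jaw": -1,"tx": 0,"ty": 0,"tz": -4,"wx": 0,"wy": 0,"wz": 0},{"jaw": -1,"tx": 0,"ty": 0,"tz": -3,"wx": 0,"wy": 0,"wz": 0},{"jaw": -1,"tx": 2,"ty": 4,"tz": 0,"wx": 0,"wy": 0,"wz": 0},{"jaw": -1,"tx": 2,"ty": 5,"tz": 0,"wx": 0,"wy": 0,"wz": 0},{"jaw": -1,"tx": 2,"ty": 5,"tz": 0,"wx": 0,"wy": 0,"wz": 0},{"jaw": -1,"tx": 2,"ty": 5,"tz": 0,"wx": 0,"wy": 0,"wz": 0},{"jaw": -1,"tx": 2,"ty": 5,"tz": 0,"wx": 0,"wy": 0,"wz": 0},{"jaw": -1,"tx": 0,"ty": 4,"tz": 0,"wx": 0,"wy": 0,"wz": 0},{"jaw": -1,"tx": 0,"ty": 4,"tz": 0,"wx": 0,"wy": 0,"wz": 0},{"jaw": -1,"tx": 0,"ty": 0,"tz": 0,"wx": 0,"wy": 0,"wz": 0},{"jaw": -1,"tx": 0,"ty": 0,"tz": 0,"wx": 0,"wy": 0,"wz": 0}])

```text
clock: 27.65
tcp_pos: [0.6406, 0.0481, 0.4091]
orientation: [-0.0, 0.216, 0.976, -0.0]
wrist_force: [-0.1, -0.0, -0.5]
finger_gap: 0.0002
```

```bash
python3 - <<'E'
from h import *
for n in C: cv2.imwrite(f"pics/{n}16.png",eyes.read_camera(n))
im=cv2.imread("pics/side16.png");cv2.imwrite("pics/s16c.png",cv2.resize(im[160:270,260:390],None,fx=6,fy=5.4,interpolation=cv2.INTER_CUBIC))
im=cv2.imread("pics/top16.png");cv2.imwrite("pics/t16c.png",cv2.resize(im[165:285,320:430],None,fx=5,fy=5,interpolation=cv2.INTER_CUBIC))
E
```

```text
(no output)
```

View pics/s16c.png

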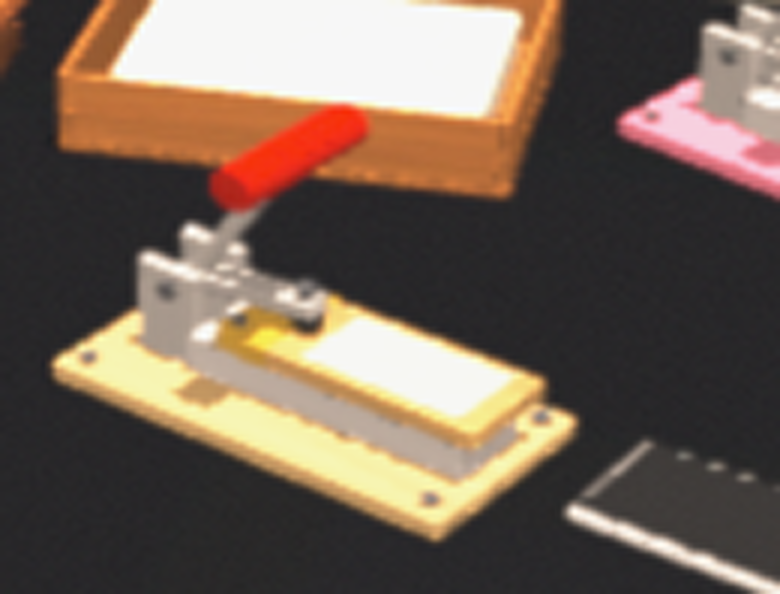

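View pics/t16c.png

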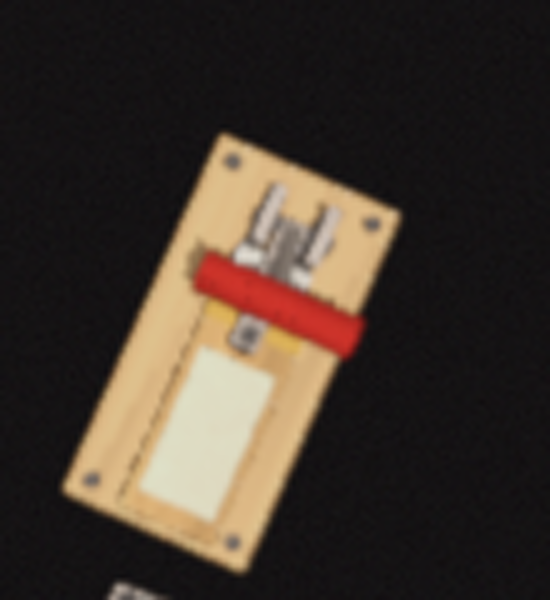

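View pics/top16.png

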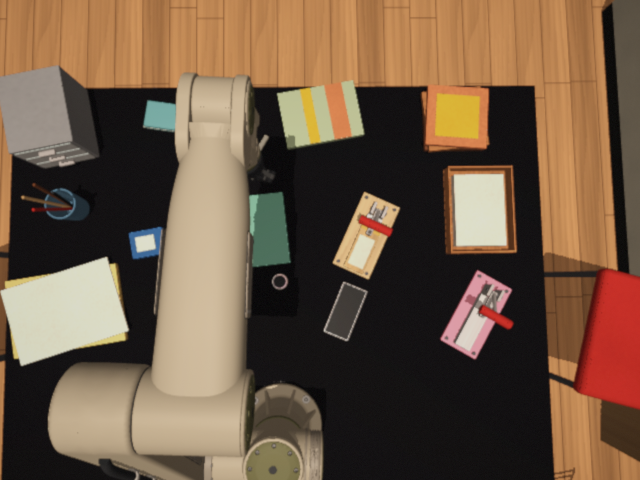

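```bash
python3 - <<'E'
from m import *
t=cv2.imread("pics/top16.png")
w=rect(mask(t,[0,0,150],[179,60,255],340,230,380,272),.047)
b=rect(mask(t,[0,150,60],[8,255,255],350,205,400,245),.14)
a=np.radians(-24.9);u=np.array([np.cos(a),np.sin(a)]);v=np.array([-u[1],u[0]]);c=np.array([515.6,-246.7])
for q in(w,b):
  d=np.array(q[:2])-c;print("jig",d@u,d@v)
f=lambda X,Y:((X+.5)/5-.5+320,(Y+.5)/5-.5+165)
for p in((120,497),(216,540),(205,310),(296,352)):
  d=onz("top",f(*p),.047)[:2]*1000-c;print(p,d@u,d@v)
# pots via side
for n in("top0","top16","side0","side16"):
  im=cv2.imread(f"pics/{n}.png")
  x0,y0=(262,268) if "top" in n else (325,275)
  cv2.imwrite(f"pics/pot_{n}.png",im[y0:y0+40,x0:x0+40])
s0,s1=cv2.imread("pics/side0.png"),cv2.imread("pics/side16.png")
for nm,(x,y) in(("red",(342,294)),("black",(180,328))):
  T=cv2.cvtColor(s0[y-14:y+14,x-14:x+14],6);r=cv2.matchTemplate(cv2.cvtColor(s1[y-30:y+30,x-30:x+30],6),T,cv2.TM_CCOEFF_NORMED);_,m,_,l=cv2.minMaxLoc(r);print(nm,m,l[0]-16,l[1]-16)
print(get_state()["wrist_force"],get_state()["clock"])
E
```

```text
[ 467.8 -226.5   83.7   43.8  154.9]
[ 527.4 -253.9   89.4   22.8   65.7]
jig -51.817787773719274 -1.8268809322266943
jig 13.741425233052885 -1.5631275543801681
(120, 497) -102.71798254756821 27.262757252700656
(216, 540) -102.74143723739776 -29.657359962207398
(205, 310) 9.452086313003171 26.05707204208274
(296, 352) 8.762020643778147 -28.534255284844175
red 0.9896742701530457 0 0
black 0.9996584057807922 0 0
[ 0.12002476 -0.04506595 -0.68680385] 27.75
```

Bar at jig x = 13.7 mm, which means shut on the plaque. The plaque is about 1.5 mm off centre and square within 0.5°, and the pots have not moved. I hand in.

```bash
python3 -c "
from workcell import env
print(env.hand_in())"
```

```text
the job is handed in; nothing more can be done
None
```

I finished the job and handed it in at about 28 s. The hand-in reports no verdict, so what follows rests on my own checks.

**What I did**
- I drew the plaque straight out of the sleeve, laid it flat on the blotter and let go. The last picture of it there showed it flat and clear of the fingers.
- I took it again by the middle, lowered it onto the bed and pushed it, gilded end first, until it met the stop.
- The clamp was already open, so it needed no opening. After letting go of the plaque I pushed the red bar past upright, and it fell shut on the plaque.

**Last checks**
- **Clamp:** the bar stands at jig x of about 13.7 mm, where 14 mm is expected for shut on the plaque. The foot rests on the plaque, but I could not measure how hard it presses.
- **Stop:** the push force rose to about 6 N at the stop, and the gilded band looks flush against it.
- **Square and centred:** the plaque's angle matches the jig's within about 0.5°, and it sits about 1.5 mm off the centre line.
- **Ink pots:** no shift in the side view.
- **Arm:** clear of everything.

**What disagreed**
- The side camera read the jig 5 to 8 mm off from the top camera.
- The top view put the tail end at about x = -103 mm, but the stop face I measured (about 24 mm) calls for about -106. I put that 3 mm gap down to picture blur and relied on the felt contact at the stop.

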